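Charge the drying jar and load the vial tray into the dry box

ROBOT

A 6-joint arm with a two-finger parallel gripper is mounted at the origin on the work surface. World frame = base frame: x ahead of the robot, y to its left, z up, the work surface at z = 0. Lengths are in mm, angles in rad, forces in N, time in s.
With the tool pointing down it reaches from about 400 to 925 mm from the base axis. Payload 12.5 kg.
Tool frame: the origin (TCP) lies at the very end of the fingers, on their centre line; the grasp point (between the pads) lies 19 mm behind it; x points along the fingers, y is the direction in which the jaws open and shut, and the axes are right-handed (so a half turn about x gives the same grasp; the last joint's range is limited). The gripper opens to 95 mm and grips with 3 to 60 N. Pads are 20 mm wide; open, the fingers measure 119 mm over their backs; the gripper's body (75 mm by 180 mm) begins 59 mm behind the grasp point.
Start: joints at [-1.368, 0.491, 1.559, -0, 1.092, -0.106], TCP at [189.97, -595.448, 214.661] pointing down, gripper open.
Joint ranges: [-3.1, 3.1], [-0.84, 2.19], [0.05, 2.79], [-1.13, 4.28], [0.06, 2.93], [-2.69, 2.69]. Speed limits (rad/s): [2.22, 2.22, 2.79, 3.14, 3.14, 3.14].

INTERFACE

Orientations are given as [roll, pitch, yaw] about the fixed x, y, z axes, in that order (R = Rz(yaw) Ry(pitch) Rx(roll)).
In Python, from cell import * gives the robot as it stands.
- The arm moves only by the tool step_arm, never from a script. Its argument "steps" is a list of rows, each a list of 4 numbers: the shift along the tool's x, y, z in units of 50 mm (1.0 is 50 mm), then the turn about the tool's x in units of 8 degrees (1.0 is 8 degrees). A call has 1 to 20 rows; each row shifts and turns the commanded pose from where the row before left it, along the tool's axes as they then stand; what a row does not reach is not made up. A row lasts 1/8 s, in which the tool goes at most 62.5 mm and 10.7 degrees, less where a joint would pass 70% of its speed; a pose out of reach is approached as far as the arm can. A call is refused whole if a number of a shift passes 1 or a number of a turn 1, either way. A call with a gripper value outside its range is refused whole. "jaw" is the closure, from 0 (fully open) to 1 (shut), set as the call begins (left out, the last holds). The fingers move at their own pace and stop on an object; the grip force is fixed at half the most. Time passes only in rows, so rows that do not move let the fingers close. It gives the time, the measured TCP pose, the force and the opening at its end, in the units of the state.
- state(): the state, without advancing time (a new reading comes with each control period).
- read_camera(name): name is "scene" or "top" or "wrist"; returns the picture (480x640x3 uint8, red, green, blue); there is no depth.
- camera_info(name): a dict with "mtx" (3x3 intrinsics, pixels), "eye" and "attitude" of the camera in the world; the wrist camera has in their place "hand_eye" (4x4, takes a point from camera to tool coordinates, whose origin is the TCP and whose axes are the tool frame's). Camera axes: x right, y down, z forward; pixel columns grow to the right and rows downward; lengths in mm; the calibration is good to about 2 mm. A picture is of the moment at which its call begins: read the wrist's pose just before it. camera_info takes no time and is no camera call.
- job_done(): hands the job in, once; it reports no verdict.
The state is a dict: "t": time; "joints": joint angles; "qvel": joint speeds; "tau": joint torques, N m; "eef_pos": TCP position; "tcp_rot": TCP orientation; "ft_force": force on the tool from outside, world axes, zero at the start; "moment": the same for the moment, N m; "opening": opening from 0.0 (shut) to 1.0 (fully open).
Only numpy, scipy, OpenCV 4.12 (cv2) and the standard library are available. Lean on these libraries where they do the work, as an engineer would, in place of code of your own. Each camera call takes 0.05 s, during which the arm holds its last target.

TASK

Pour all the orange drying balls from the scoop through the funnel into the jar, then lift the funnel off and stand it upright in the middle of the white pad; lay the emptied scoop back level in the middle of the blue mat. Stand every plugged vial that is loose on the bench upright in the tray's vial bays, and only then slide the loaded tray into the green-edged dry box, straight and fully home against the back stop, with jar and vials still standing. Leave the amber bottle and the cork alone.

Things in the scene. Friction and masses are not known exactly. Their poses are not given: they have to be found in the camera images.
- drybox: Fixed clear box, green taped edges, 200 deep, 266 wide, 155 high, front open, no floor (tray slides on the bench). Origin: middle of the mouth at bench level; +x into the box. Inside, guide rails 30 high stand 232 apart; their flared lips reach 33 mm out of the mouth. Roof underside 152 high. Back stop face at x = +180 mm, 20 high.
- tray: Loose aluminium tray 180 (x) x 220 (y), rim and bay walls 30 high, floor 4 thick, 0.45 kg. Origin: underside middle; +x end enters the box first. Jar bay 72 wide, centre x = -43 mm. Four vial bays, 78 (x) x 50 (y), centres x = +47, y = -79, -26, +26, +79 mm. Blue handle at the -x end. Home: tray origin 90 mm inside the box mouth, handle outside.
- tray_handle (a point): Grip point of the tray's blue handle, an upright plate 12 thick (tray x), 60 wide (tray y), from 4 to 46 above the bench; the point is 12 below its top edge and 160 mm behind the tray's middle; axes as the tray's.
- jar_bay (a point): Middle of the tray's jar bay, on the bay floor; moves with the tray.
- jar: Clear open jar with a blue foot, 66 outside diameter, 58 inside, 90 high, base 5 thick, 0.25 kg, standing in the tray's jar bay. Origin: underside centre, z up.
- funnel: White funnel, 0.11 kg, set on the jar. Origin: centre of the stem's lower end, z up. Stem 41 outside, bore 35, 22 long; collar 84 diameter, underside 18 above the origin, rests on the jar's rim; cone opens to 124 diameter at the rim, 75 above the origin. Stands by itself on its stem. A blue tab sticks out of the rim towards funnel +y.
- funnel_tab (a point): Grip point of the funnel's blue tab: a plate 10 thick (funnel x), running from 60 to 96 mm out along funnel +y, from 51 to 85 above the funnel's origin; the point is 83 mm out and 15 below the tab's top.
- scoop: Steel scoop, 0.14 kg, level on the blue mat, balls in it. Origin: underside near the middle; z up; pours towards its -x end. Trough 44 wide inside, 50 outside, walls 38 high; flat floor x = -5 to +50 mm, then a ramp rising 25 degrees to the open lip at x = -60 mm: balls roll out when the -x end dips over 25 degrees. Black handle at +x.
- scoop_grip (a point): Grip point of the scoop's black handle: an upright plate 12 thick (scoop y), from x = +52 to +96 mm and from 22 to 72 above the scoop's underside; the point is at x = +78 mm, 14 below the plate's top; axes as the scoop's.
- white_pad: Fixed white foam pad, 130 x 130 x 12 high, where the funnel goes. Origin: underside centre.
- blue_pad: Fixed thin blue mat, 130 x 130 x 4 high, the scoop's place. Origin: underside centre.
- ball0: Orange ceramic drying ball, 16 diameter, 10 g, in the scoop at the start. Origin: its centre. May be absent.
- ball1: Orange ceramic drying ball, 16 diameter, 10 g, in the scoop at the start. Origin: its centre. May be absent.
- ball2: Orange ceramic drying ball, 16 diameter, 10 g, in the scoop at the start. Origin: its centre. May be absent.
- ball3: Orange ceramic drying ball, 16 diameter, 10 g, in the scoop at the start. Origin: its centre. May be absent.
- ball4: Orange ceramic drying ball, 16 diameter, 10 g, in the scoop at the start. Origin: its centre. May be absent.
- ball5: Orange ceramic drying ball, 16 diameter, 10 g, in the scoop at the start. Origin: its centre. May be absent.
- vial0: Stubby clear glass vial with dry brown matter at the bottom and a white cotton plug, 36 diameter (plug 37, from 52 up), 70 high overall, 90 g, standing loose on the bench. Origin: underside centre, z up. May be absent.
- vial1: Stubby clear glass vial with dry brown matter at the bottom and a white cotton plug, 36 diameter (plug 37, from 52 up), 70 high overall, 90 g, standing loose on the bench. Origin: underside centre, z up. May be absent.
- vial2: Stubby clear glass vial with dry brown matter at the bottom and a white cotton plug, 36 diameter (plug 37, from 52 up), 70 high overall, 90 g, standing loose on the bench. Origin: underside centre, z up. May be absent.
- vial3: Stubby clear glass vial with dry brown matter at the bottom and a white cotton plug, 36 diameter (plug 37, from 52 up), 70 high overall, 90 g, standing loose on the bench. Origin: underside centre, z up. May be absent.
- amber_bottle: Amber bottle, 56 diameter, 130 high, bystander. Origin: underside centre.
- cork: Small cork stopper, 30 diameter, 26 high, bystander. Origin: underside centre.
- rack: Fixed aluminium vial rack full of plugged vials at the right side of the bench, 246 x 150 x 78 high, bystander: not part of the job. Origin: underside centre.

How it is judged:
By the outcome, as a careful person would: the job done as asked, in the order asked, and still so for the second after the job is handed in, with the robot touching nothing.
Of ball0, ball1, ball2, ball3, ball4, ball5 only 3 to 6 are there at a start; the rules pass over those that are not, and their reading is None.
Of vial0, vial1, vial2, vial3 only 2 to 4 are there at a start; the rules pass over those that are not, and their reading is None.
At some moment in a run one of vial0, vial1, vial2, vial3 may be knocked a few centimetres aside while the robot is not near it.
It also fails if it takes over 208 s, if anything falls off the work surface, if the arm or the gripper's body presses on something with over 40 N, if the wrist force passes 120 N, or if a joint passes its speed limit or range.

## Working session

There is one attempt and no reset: what is moved stays moved. The work goes in short steps, Python scripts to look and compute and a tool call to move; the robot and the scene stay as the last step left them, time stands still between calls to the robot, and variables do not carry over. Pictures are saved under pics/ and viewed, and the job is handed in when it is done.

Besides the shell and the picture viewer there is one more tool, called in YAML: its name, and indented under it one key for each argument. step_arm: Moves the arm, as the interface text tells. Its arguments: {"type":"object","properties":{"steps":{"type":"array","items":{"type":"array","items":{"type":"number"}}},"jaw":{"type":"number"}},"required":["steps"]}

```bash
ls; mkdir -p pics; cat > h.py <<'E'
from cell import *
import numpy as np, cv2
def snap(n,f):
    im=read_camera(n); cv2.imwrite('pics/'+f,cv2.cvtColor(im,cv2.COLOR_RGB2BGR)); return im
E
python3 - <<'E'
from h import *
np.set_printoptions(precision=3,suppress=True)
print(state())
for n in ['scene','top','wrist']:
    print(n,camera_info(n)); snap(n,n+'0.png')
E
```

```text
pics
{'t': 0.0, 'joints': array([-1.368,  0.492,  1.559, -0.   ,  1.092, -0.106]), 'qvel': array([-0.   ,  0.001,  0.001,  0.002, -0.001,  0.001]), 'tau': array([  0.   , -61.266, -25.818,   0.069,   0.048,  -0.   ]), 'eef_pos': array([ 189.916, -595.192,  214.047]), 'tcp_rot': array([-1.665,  1.57 ,  1.785]), 'ft_force': array([-0.496, -1.115,  0.065]), 'moment': array([-0.021,  0.004,  0.018]), 'opening': 0.9977991459486141}
scene {'mtx': array([[544.4  ,   0.   , 325.47 ],
       [  0.   , 544.4  , 234.537],
       [  0.   ,   0.   ,   1.   ]]), 'eye': array([1475.014,  221.212,  979.378]), 'attitude': array([-2.304, -0.022,  1.916])}
top {'mtx': array([[460.05 ,   0.   , 323.087],
       [  0.   , 460.05 , 239.079],
       [  0.   ,   0.   ,   1.   ]]), 'eye': array([ 394.054,  -57.765, 1392.482]), 'attitude': array([-3.001, -0.017, -1.554])}
wrist {'mtx': array([[350.772,   0.   , 318.489],
       [  0.   , 350.772, 242.686],
       [  0.   ,   0.   ,   1.   ]]), 'hand_eye': array([[   0.001,   -0.277,    0.961, -168.986],
       [   1.   ,    0.001,   -0.001,    0.535],
       [  -0.001,    0.961,    0.277,  -79.655],
       [   0.   ,    0.   ,    0.   ,    1.   ]])}
```

View pics/scene0.png

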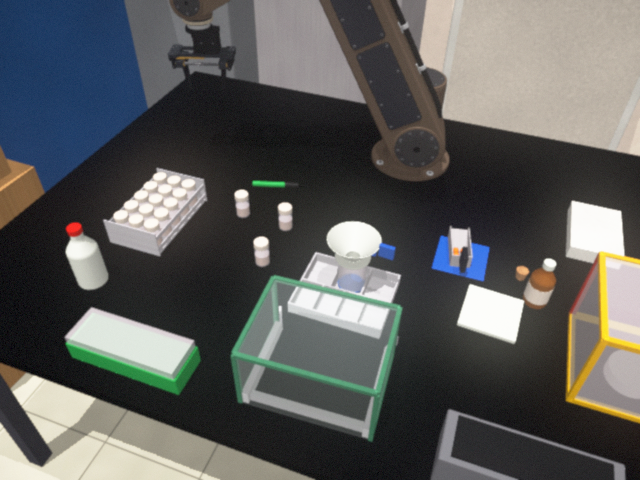

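View pics/top0.png

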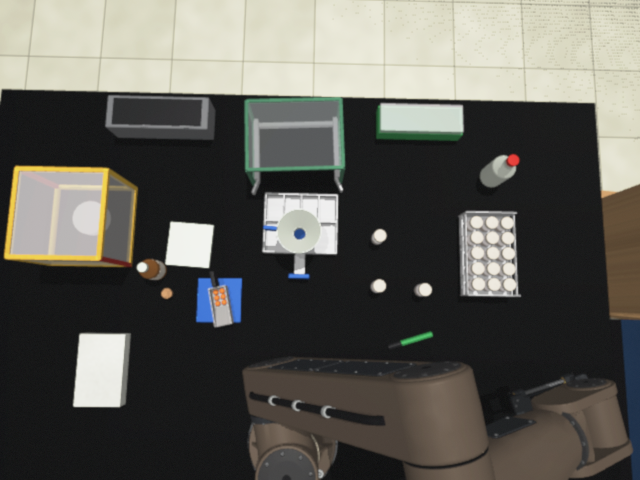

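View pics/wrist0.png

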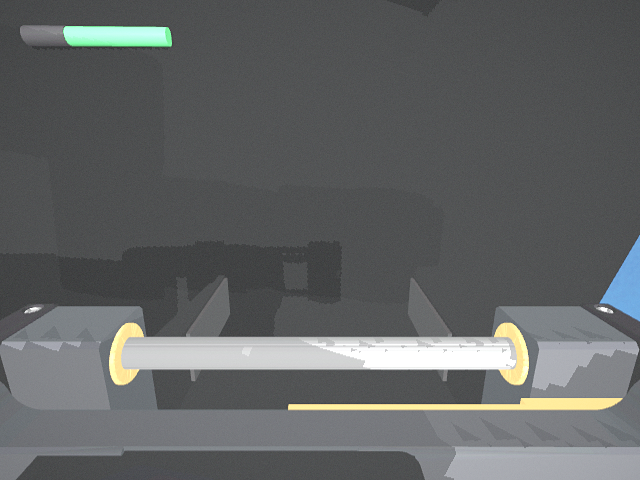

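Scene view: jar and funnel in the tray in front of the green box (~355,265), scoop on the blue mat (~460,250), three loose vials (242,203), (285,215) and (262,250). In the top view the balls are at ~(219,298) and the vials at (378,237), (378,286) and (424,290). Next I'll measure positions.

```bash
cat >> h.py <<'E'
from scipy.spatial.transform import Rotation as Ro
np.set_printoptions(precision=2,suppress=True)
def cam(n):
    c=camera_info(n)
    if n=='wrist':
        s=state(); T=np.eye(4); T[:3,:3]=Ro.from_euler('xyz',s['tcp_rot']).as_matrix(); T[:3,3]=s['eef_pos']
        M=T@c['hand_eye']; return c['mtx'],M[:3,3],M[:3,:3]
    return c['mtx'],np.array(c['eye']),Ro.from_euler('xyz',c['attitude']).as_matrix()
def ray(C,uv):
    K,e,R=C; d=R@np.linalg.inv(K)@np.array([uv[0],uv[1],1.]); return e,d/np.linalg.norm(d)
def onz(C,uv,z):
    e,d=ray(C,uv); return e+d*(z-e[2])/d[2]
def two(Ca,ua,Cb,ub):
    a,d=ray(Ca,ua); b,f=ray(Cb,ub)
    s=np.linalg.lstsq(np.c_[d,-f],b-a,rcond=None)[0]
    p,q=a+s[0]*d,b+s[1]*f; return (p+q)/2,np.linalg.norm(p-q)
def proj(C,p):
    K,e,R=C; q=K@(R.T@(np.array(p)-e)); return q[:2]/q[2]
def blobs(m,mn=20):
    n,l,s,c=cv2.connectedComponentsWithStats(m.astype(np.uint8))
    return [(s[i,4],c[i].round(1),s[i,:4],l==i) for i in range(1,n) if s[i,4]>=mn]
def hsv(im): return cv2.cvtColor(im,cv2.COLOR_RGB2HSV)
E
python3 - <<'E'
from h import *
im=cv2.cvtColor(cv2.imread('pics/top0.png'),cv2.COLOR_BGR2RGB); h=hsv(im); C=cam('top')
H,S,V=h[...,0],h[...,1],h[...,2]
print('blue')
for a,c,b,m in blobs((H>105)&(H<125)&(S>150)&(V>80)): print(a,c,b,cv2.minAreaRect(np.argwhere(m)[:,::-1].astype(np.float32)),onz(C,c,4))
print('orange')
for a,c,b,m in blobs((H<15)&(S>170)&(V>150),8): print(a,c,b,onz(C,c,16))
print('white')
for a,c,b,m in blobs((S<45)&(V>190),60): 
    r=cv2.minAreaRect(np.argwhere(m)[:,::-1].astype(np.float32));print(a,c,b,np.round(r[2],1),np.round(r[1],1),onz(C,c,0),onz(C,c,70))
print('green')
for a,c,b,m in blobs((H>60)&(H<95)&(S>100)&(V>60),60): print(a,c,b)
cr=im[90:350,140:480]; cv2.imwrite('pics/crop.png',cv2.cvtColor(cv2.resize(im[180:340,180:350],(800,753),interpolation=cv2.INTER_CUBIC)[:600],cv2.COLOR_RGB2BGR))
cv2.imwrite('pics/cropb.png',cv2.cvtColor(cv2.resize(im[90:210,230:360],None,fx=5,fy=5,interpolation=cv2.INTER_CUBIC)[:600],cv2.COLOR_RGB2BGR))
E
```

```text
blue
33 [269.2 227.6] [263 226  13   4] ((268.984619140625, 227.62310791015625), (12.279438018798828, 2.4806947708129883), 7.125016689300537) [623.79  87.6    4.  ]
61 [299.1 233.5] [295 230   9   8] ((299.0, 233.5), (7.0, 8.0), 90.0) [607.33  -4.06   4.  ]
100 [298.  276.1] [288 273  22   6] ((298.5, 275.5), (5.0, 21.0), 90.0) [477.5   -3.89   4.  ]
595 [203.  301.1] [196 278  16  45] ((203.5, 300.0), (44.0, 15.0), 90.0) [398.11 277.01   4.  ]
556 [233.9 295. ] [218 278  24  45] ((229.5, 300.0), (44.0, 23.0), 90.0) [417.72 186.05   4.  ]
orange
101 [513.  159.5] [508 154  11  12] [ 852.01 -665.79   16.  ]
11 [221.5 290.4] [220 289   4   4] [430.41 221.18  16.  ]
11 [215.5 291.6] [214 290   4   4] [426.57 238.73  16.  ]
8 [222.9 296.1] [222 295   3   3] [413.72 216.25  16.  ]
11 [216.4 297.5] [215 296   4   4] [409.29 235.21  16.  ]
8 [223.8 301.8] [223 300   3   4] [397.07 212.81  16.  ]
8 [217.4 303.1] [216 302   4   3] [392.95 231.46  16.  ]
white
64607 [342.7  53.1] [  0   0 640 192] 90.0 [191. 639.] [1203.03 -131.      0.  ] [1162.36 -127.32   70.  ]
2081 [421.1 117.5] [381 104 
[... 2054 characters left out ...]
15] 90.0 [14. 11.] [ 467.19 -550.12    0.  ] [ 463.51 -525.37   70.  ]
137 [493.7 283.4] [488 276  13  15] 45.0 [14.8 11.3] [ 466.21 -597.67    0.  ] [ 462.58 -570.53   70.  ]
137 [509.2 283.6] [503 276  14  15] 45.0 [15.6 11.3] [ 466.44 -645.01    0.  ] [ 462.8  -615.49   70.  ]
119 [379.  285.4] [373 280  13  12] 90.0 [11. 12.] [ 454.06 -248.86    0.  ] [ 451.04 -239.25   70.  ]
116 [424.7 289.3] [419 284  13  12] 45.0 [12.  10.6] [ 444.74 -387.24    0.  ] [ 442.2  -370.67   70.  ]
3334 [ 99.3 370.1] [ 74 334  51  73] 4.4 [45.9 75.5] [193.78 568.41   0.  ] [203.84 536.93  70.  ]
green
64 [290.1  99. ] [268  98  47   3]
583 [412.3 134. ] [376 105  87  36]
218 [416.5 338.1] [400 331  33  15]
```

View pics/crop.png

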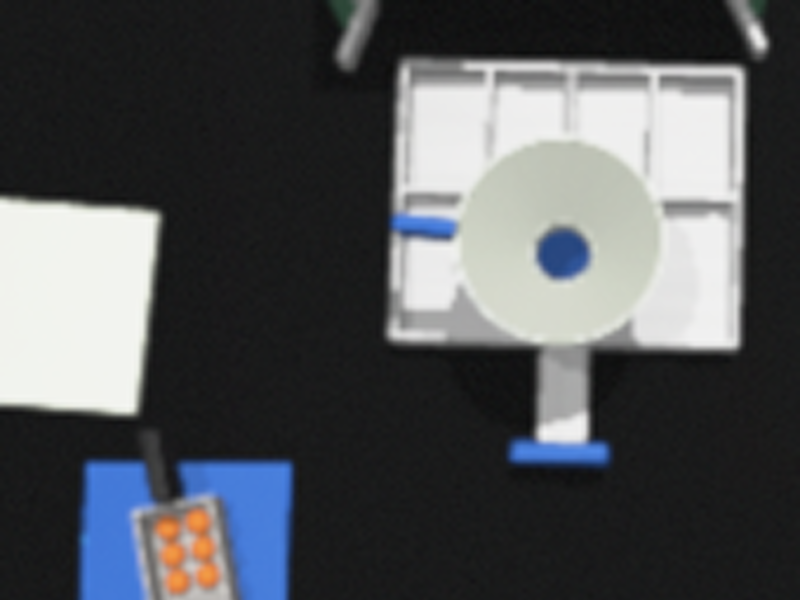

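View pics/cropb.png

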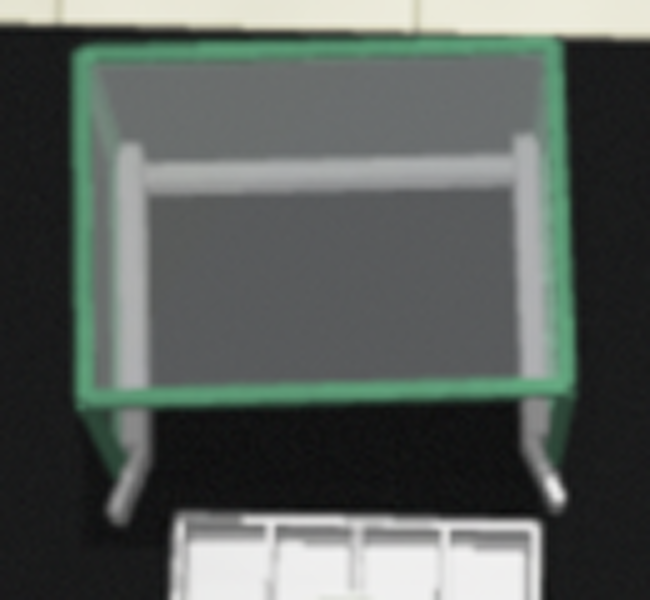

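```bash
python3 - <<'E'
from h import *
C=cam('top')
A=lambda x,y:(180+x/4.706-.4,180+y/4.706-.4)
B=lambda x,y:(230+x/5-.4,90+y/5-.4)
print('scoop tail top',onz(C,A(148,432),76),'handle mid',onz(C,A(168,497),76))
print('scoop back corners',onz(C,A(135,508),42),onz(C,A(215,495),42))
print('box front',onz(C,B(82,400),155),onz(C,B(572,388),155),'back',onz(C,B(82,50),155),onz(C,B(556,42),155))
print('tray corners', [onz(C,A(*p),34)[:2] for p in [(402,60),(746,68),(740,350),(388,342)]])
print('handle top',onz(C,A(510,450),46),onz(C,A(609,452),46))
print('funnel rim: centre z151',onz(C,A(560,241),151),'edges',onz(C,A(460,241),151),onz(C,A(661,241),151),'bottom',onz(C,A(563,252),9))
print('tab ',onz(C,A(392,222),161),onz(C,A(455,229),161))
print('blue pad', onz(C,A(85,462),4),onz(C,A(292,462),4), onz(C,(241.5,322.5),4))
E
```

```text
scoop tail top [482.14 241.28  76.  ] handle mid [443.17 227.26  76.  ]
scoop back corners [437.31 254.61  42.  ] [446.18 205.7   42.  ]
box front [760.25 141.31 155.  ] [ 773.06 -130.15  155.  ] back [964.66 149.55 155.  ] [ 976.06 -118.93  155.  ]
tray corners [array([726.43, 100.63]), array([ 725.79, -120.3 ]), array([ 543.38, -118.74]), array([544.31, 103.15])]
handle top [477.01  23.8   46.  ] [476.87 -37.63  46.  ]
funnel rim: centre z151 [592.15  -8.2  151.  ] edges [591.02  49.73 151.  ] [593.3  -66.79 151.  ] bottom [607.65  -4.64   9.  ]
tab  [599.74  88.27 161.  ] [596.37  51.95 161.  ]
blue pad [467.13 296.65   4.  ] [469.47 165.11   4.  ] [337.23 160.04   4.  ]
```

```bash
cat >> h.py <<'E'
def axes():
    s=state(); return s['eef_pos'],Ro.from_euler('xyz',s['tcp_rot']).as_matrix()
def yaw():  # direction of tool y in world, deg
    p,R=axes(); return np.degrees(np.arctan2(R[1,1],R[0,1]))
def need(t):
    p,R=axes(); d=R.T@(np.array(t)-p)/50; return d
def st():
    s=state(); p,R=axes(); print('t',round(s['t'],2),'p',p,'yaw_y',round(yaw(),2),'tiltz',R[:,0],'f',s['ft_force'],'m',s['moment'],'op',round(s['opening']*95,2),'j',s['joints'])
E
python3 - <<'E'
from h import *
st(); p,R=axes(); print(R)
print(need([450,-300,260]))
E
```

```text
t 0.15 p [ 189.94 -595.26  214.2 ] yaw_y -72.31 tiltz [-0.  0. -1.] f [-0.04  0.15 -0.59] m [0.01 0.   0.01] op 94.86 j [-1.37  0.49  1.56  0.    1.09 -0.11]
[[-0.    0.3  -0.95]
 [ 0.   -0.95 -0.3 ]
 [-1.   -0.   -0.  ]]
[-0.91 -4.05 -6.75]
```

step_arm:
  steps:
    - [-0.46,0,0,1]
    - [-0.46,0,0,1]
    - [0,0,0,0.21]
    - [0,-1,-0.9]
    - [0,-1,-0.9]

```text
invalid input
```

step_arm:
  steps:
    - [-0.46,0,0,1]
    - [-0.46,0,0,1]
    - [0,0,0,0.21]
    - [0,-1,-0.9,0]
    - [0,-1,-0.9,0]
    - [0,-1,-0.9,0]
    - [0,-1,-0.9,0]
    - [0,-1,-0.8,0]
    - [0,-0.9,-0.8,0]
    - [0,-1,0,0]
    - [0,-1,0,0]
    - [0,-1,0,0]
    - [0,-1,0,0]
    - [0,-1,0,0]
    - [0,-1,0,0]
    - [0.2,-1,0.4,0]
    - [0.2,-1,0.4,0]
    - [0.2,-1,0.4,0]
    - [0.3,-1,0.4,0]
    - [0.3,-0.4,0.2,0]

```text
t: 2.65
eef_pos: [344.4, 205.9, 199.4]
tcp_rot: [0.338, 1.57, -2.798]
ft_force: [0.2, -0.4, -0.2]
opening: 0.997
```

```bash
python3 - <<'E'
from h import *
st(); snap('wrist','w1.png'); snap('top','t1.png')
E
```

```text
t 2.65 p [344.38 205.9  199.37] yaw_y -89.7 tiltz [-0. -0. -1.] f [ 0.22 -0.36 -0.25] m [ 0.   -0.07  0.  ] op 94.73 j [0.37 0.19 2.09 0.   0.86 1.94]
```

View pics/w1.png

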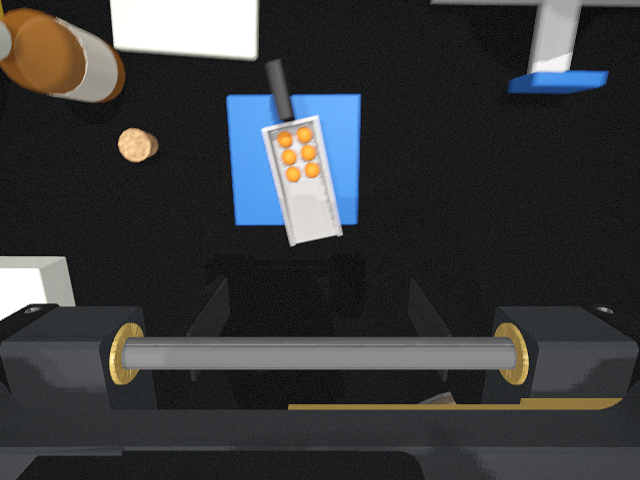

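```bash
python3 - <<'E'
from h import *
C=cam('wrist')
bl,br,fl,fr=[onz(C,p,42) for p in [(264,129),(319,116),(291,245),(342,236)]]
print(bl,br,fl,fr, np.linalg.norm(bl-br),np.linalg.norm(bl-fl),np.linalg.norm(br-fr))
for a,b in [(fl,bl),(fr,br)]: print(np.degrees(np.arctan2(*(b-a)[[1,0]])))
print(np.degrees(np.arctan2(*(br-bl)[[1,0]]))+90)
a,b=onz(C,(272.5,61),76),onz(C,(284,107),76); print('handle',a,b,np.linalg.norm(a-b),np.degrees(np.arctan2(*(a-b)[[1,0]])))
p=[onz(C,u,4)[:2] for u in [(227,95),(360,95),(358,224),(236,224)]]; print('mat',p,np.mean(p,0))
p=[onz(C,u,12)[:2] for u in [(257,60)]]; print('pad corner',p)
E
python3 - <<'E'
from h import *
im=cv2.imread('pics/w1.png'); cv2.imwrite('pics/w1c.png',cv2.resize(im[40:260,210:380],None,fx=2.7,fy=2.7,interpolation=cv2.INTER_CUBIC))
E
```

```text
[433.53 253.8   42.  ] [444.66 205.31  42.  ] [326.75 231.61  42.  ] [336.1  182.44  42.  ] 49.74880939665186 109.05980633786446 110.95084666569127
11.740817343258037
11.897152496962658
12.937810457896163
handle [481.28 240.59  76.  ] [448.97 232.63  76.  ] 33.28465653923318 13.84591749055107
mat [array([465.46, 293.81]), array([466.31, 165.98]), array([339.11, 163.04]), array([338.27, 292.71])] [402.29 228.88]
pad corner [array([494.5 , 262.41])]
```

View pics/w1c.png

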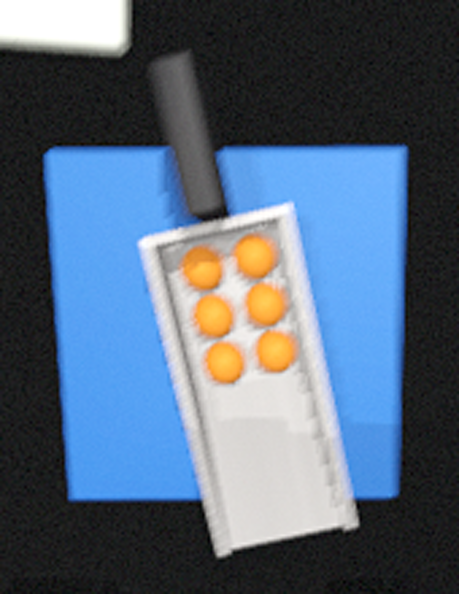

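Six balls. Scoop yaw is about 12°, grip point ≈ (464.5, 235).

step_arm:
  steps:
    - [0.4,-0.2,-0.8,-0.5]
    - [0.4,-0.2,-0.8,-0.5]
    - [0.4,-0.2,-0.8,-0.46]
    - [0,0,0,0]
    - [0,0,0,0]

```text
t: 3.38
eef_pos: [463.0, 241.5, 140.4]
tcp_rot: [0.262, 1.569, -2.676]
ft_force: [0.0, -0.7, -0.0]
opening: 1.0
```

```bash
python3 - <<'E'
from h import *
st(); print(need([464.5,235,43]))
E
```

```text
t 3.38 p [462.96 241.52 140.43] yaw_y -78.33 tiltz [-0. -0. -1.] f [ 0.02 -0.67 -0.  ] m [-0.05 -0.03  0.01] op 95.01 j [ 0.35  0.44  1.89 -0.    0.81  1.72]
[ 1.95  0.13 -0.01]
```

step_arm:
  steps:
    - [0.8,0.1,0,0]
    - [0.8,0.03,-0.01,0]
    - [0.35,0,0,0]
    - [0,0,0,0]

```text
t: 3.88
eef_pos: [464.4, 235.6, 43.1]
tcp_rot: [0.212, 1.569, -2.725]
ft_force: [-0.3, -0.1, 0.2]
opening: 1.001
```

step_arm:
  steps:
    - [0,0,0,0]
    - [0,0,0,0]
    - [0,0,0,0]
    - [0,0,0,0]
    - [0,0,0,0]
    - [0,0,0,0]
  jaw: 1

```text
t: 4.62
eef_pos: [465.3, 236.2, 43.1]
tcp_rot: [1.057, 1.571, -1.88]
ft_force: [0.9, -0.4, 0.7]
opening: 0.424
```

step_arm:
  steps:
    - [-0.1,0,0,0]
    - [-0.1,0,0,0]
    - [0,0,0,0]
    - [0,0,0,0]

```text
t: 5.12
eef_pos: [465.6, 236.3, 53.6]
tcp_rot: [-3.069, 1.57, 0.276]
ft_force: [0.1, 0.8, 7.8]
opening: 0.122
```

```bash
python3 - <<'E'
from h import *
st(); snap('wrist','w2.png'); snap('scene','s2.png')
im=cv2.imread('pics/s2.png'); cv2.imwrite('pics/s2c.png',cv2.resize(im[180:320,380:560],None,fx=4,fy=4,interpolation=cv2.INTER_CUBIC))
E
```

```text
t 5.12 p [465.62 236.3   53.64] yaw_y -78.32 tiltz [ 0.  0. -1.] f [0.13 0.77 7.84] m [-0.08  0.26  0.02] op 11.61 j [ 0.34  0.58  1.96 -0.    0.6   1.71]
```

View pics/w2.png

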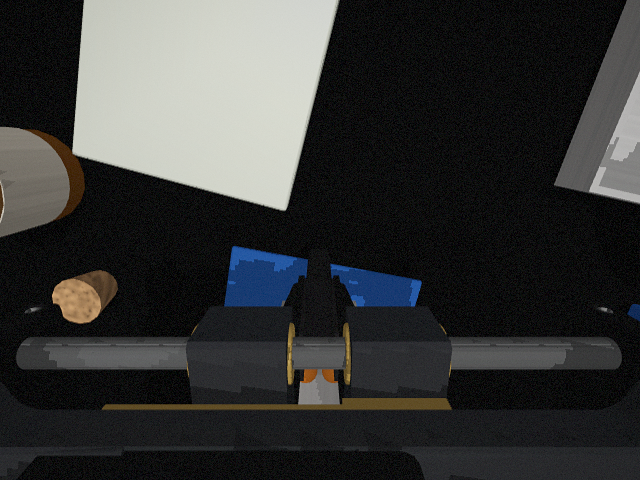

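View pics/s2c.png

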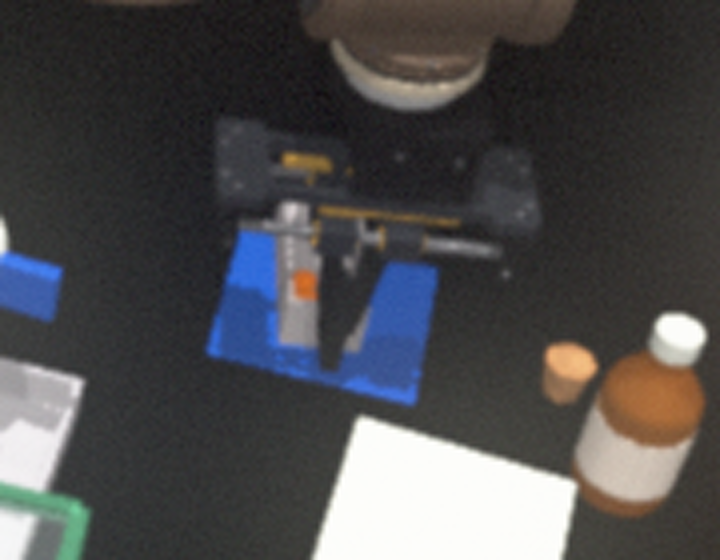

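step_arm:
  steps:
    - [0,0,0,0]
    - [0,0,0,0]

```text
t: 5.48
eef_pos: [465.7, 236.3, 53.7]
tcp_rot: [-3.055, 1.57, 0.291]
ft_force: [0.1, -0.5, 6.9]
opening: 0.125
```

step_arm:
  steps:
    - [-0.5,0,0,0]
    - [-0.5,0,0,0]
    - [0,0,0,0]
    - [0,0,0,0]

```text
t: 5.98
eef_pos: [464.9, 236.0, 102.2]
tcp_rot: [0.237, 1.57, -2.701]
ft_force: [-0.4, -0.1, -2.5]
opening: 0.126
```

```bash
python3 - <<'E'
from h import *
st(); snap('scene','s3.png'); snap('top','t3.png')
im=cv2.imread('pics/s3.png'); cv2.imwrite('pics/s3c.png',cv2.resize(im[160:320,380:560],None,fx=3.7,fy=3.7,interpolation=cv2.INTER_CUBIC))
im=cv2.imread('pics/t3.png'); cv2.imwrite('pics/t3c.png',cv2.resize(im[180:340,140:300],None,fx=3.7,fy=3.7,interpolation=cv2.INTER_CUBIC))
E
```

```text
t 5.97 p [464.9  236.04 102.22] yaw_y -78.31 tiltz [-0. -0. -1.] f [-0.41 -0.11 -2.51] m [-0.02 -0.06 -0.01] op 11.93 j [ 0.34  0.5   1.93 -0.    0.72  1.71]
```

View pics/s3c.png

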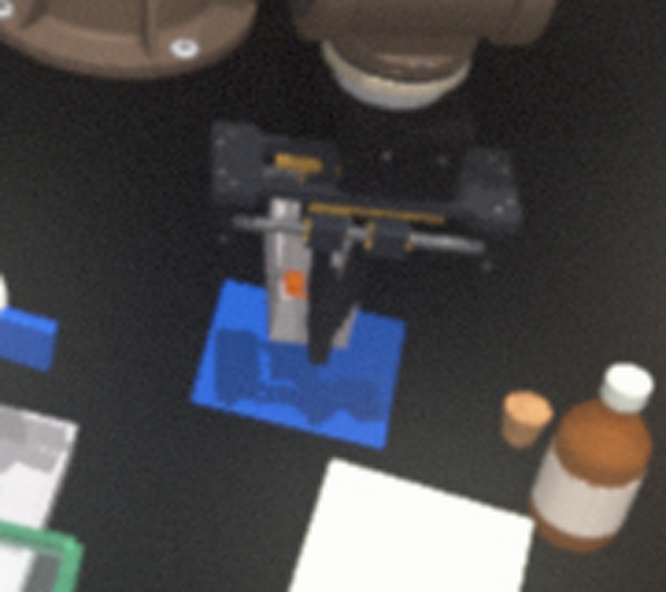

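View pics/t3c.png

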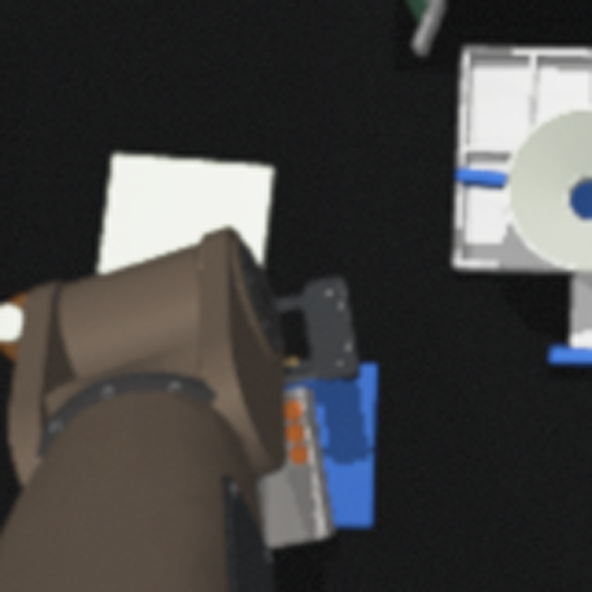

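step_arm:
  steps:
    - [-0.6,0,0,-0.4]
    - [-0.6,0,0,-1]
    - [-0.6,0,0,-1]
    - [-0.6,0,0,-1]
    - [-0.4,0,0,-1]
    - [0,0,0,-1]
    - [0,0,0,-1]
    - [0,0,0,-1]
    - [0,0,0,-1]
    - [0,0,0,-1]
    - [0,0,0,-1]
    - [0,0,0,-1]
    - [0,0,0,-1]
    - [0,0,0,-1]
    - [0,0,0,-1]
    - [0,0,0,-1]
    - [0,0,0,-1]
    - [0,0,0,-1]
    - [0,0,0,-1]
    - [0,0,0,-1]

```text
t: 8.57
eef_pos: [465.0, 236.1, 241.9]
tcp_rot: [-2.568, 1.569, -2.792]
ft_force: [-0.0, -0.2, -2.3]
opening: 0.125
```

step_arm:
  steps:
    - [0,0,0,-1]
    - [0,0,0,-1]
    - [0,0,0,0]

```text
t: 8.95
eef_pos: [465.1, 236.1, 242.2]
tcp_rot: [-2.817, 1.569, -2.767]
ft_force: [0.9, -0.5, -1.2]
opening: 0.124
```

```bash
python3 - <<'E'
from h import *
st(); snap('scene','s4.png'); snap('top','t4.png'); snap('wrist','w4.png')
im=cv2.imread('pics/s4.png'); cv2.imwrite('pics/s4c.png',cv2.resize(im[80:300,340:560],None,fx=2.7,fy=2.7,interpolation=cv2.INTER_CUBIC))
E
```

```text
t 8.95 p [465.05 236.12 242.17] yaw_y 92.84 tiltz [-0. -0. -1.] f [ 0.91 -0.48 -1.2 ] m [ 0.07 -0.05  0.02] op 11.8 j [ 0.34  0.32  1.77 -0.    1.06 -1.28]
```

View pics/s4c.png

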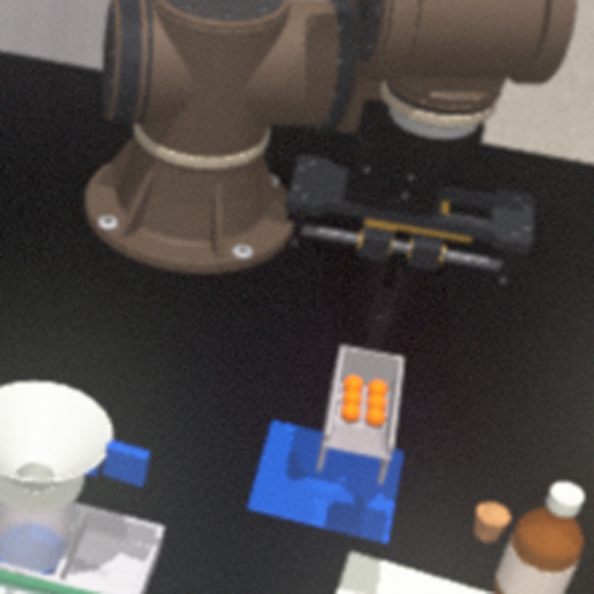

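View pics/t4.png

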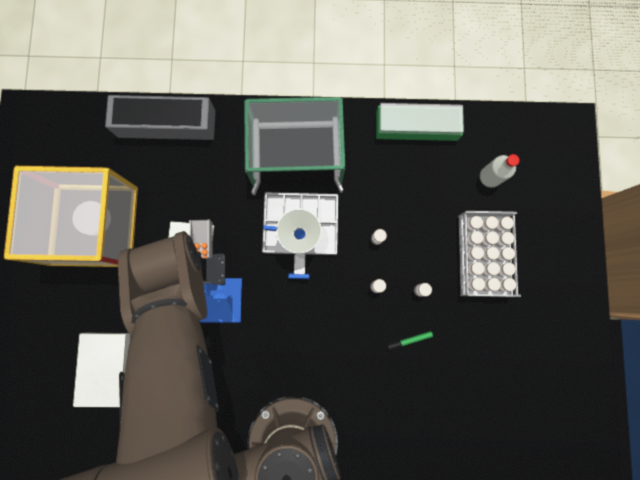

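```bash
cat >> h.py <<'E'
def onplane(C,uv,p0,n):
    e,d=ray(C,uv); n=np.array(n,float); return e+d*((np.array(p0)-e)@n)/(d@n)
E
python3 - <<'E'
from h import *
C=cam('scene')
c=lambda x,y:(340+x/2.7-.3,80+y/2.7-.3)
a=np.radians(2.8); n=[np.cos(a),np.sin(a),0]
g=np.array([465,236,0])
for uv,d in [((342,347),26),((404,355),26),((322,472),138),((383,481),138)]:
    print(onplane(C,c(*uv),g+d*np.array(n),n))
im=cv2.imread('pics/t4.png'); cv2.imwrite('pics/t4c.png',cv2.resize(im[210:270,160:240],None,fx=8,fy=8,interpolation=cv2.INTER_CUBIC))
E
```

```text
[492.12 213.76 229.33]
[489.74 262.33 233.63]
[603.8  222.93 192.03]
[601.57 268.6  196.31]
```

View pics/w4.png

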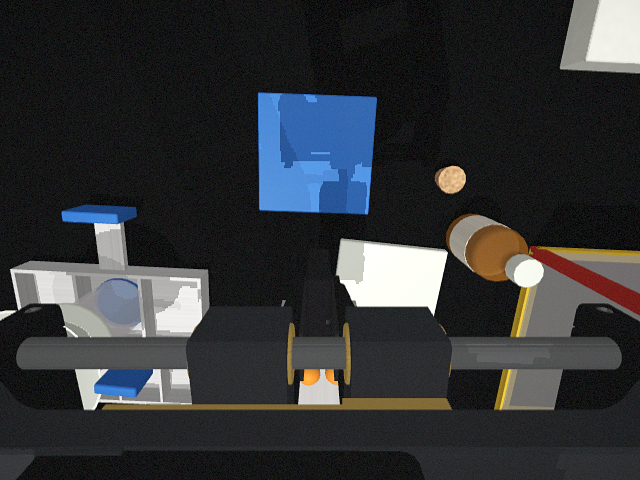

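The scoop already sags about 24° in the grip (lip down), with all six balls still at the back. So it pours by pivoting in the grip. I'll carry it sideways to the funnel, gently.

step_arm:
  steps:
    - [-0.1,-0.1,0,0]
    - [-0.1,-0.25,0,0]
    - [0,-0.4,0,0]
    - [0,-0.5,0,0]
    - [0,-0.6,-0.02,0]
    - [0,-0.6,-0.02,0]
    - [0,-0.6,-0.02,0]
    - [0,-0.6,-0.02,0]
    - [0,-0.5,-0.03,0]
    - [0,-0.4,0,0]
    - [0,-0.25,0,0]
    - [0,-0.15,0,0]
    - [0,-0.05,0,0]
    - [0,0,0,0]

```text
t: 10.85
eef_pos: [472.4, -13.5, 253.1]
tcp_rot: [-2.91, 1.571, -2.859]
ft_force: [-0.0, 0.1, -2.4]
opening: 0.123
```

```bash
python3 - <<'E'
from h import *
st(); snap('scene','s5.png'); snap('top','t5.png')
im=cv2.imread('pics/s5.png'); cv2.imwrite('pics/s5c.png',cv2.resize(im[100:320,250:470],None,fx=2.7,fy=2.7,interpolation=cv2.INTER_CUBIC))
im=cv2.imread('pics/t5.png'); cv2.imwrite('pics/t5c.png',cv2.resize(im[180:320,230:370],None,fx=4,fy=4,interpolation=cv2.INTER_CUBIC))
E
```

```text
t 10.85 p [472.4  -13.52 253.11] yaw_y 92.9 tiltz [-0. -0. -1.] f [-0.04  0.11 -2.37] m [ 0.11 -0.1  -0.02] op 11.65 j [-0.17  0.23  1.87 -0.    1.05 -1.79]
```

View pics/s5c.png

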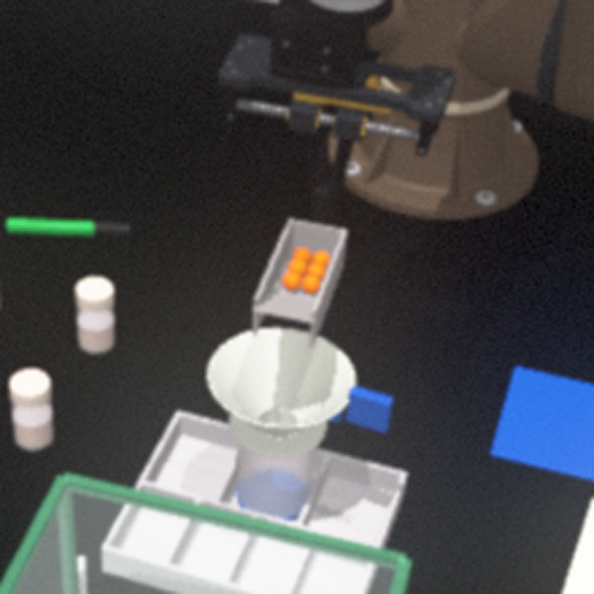

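View pics/t5c.png

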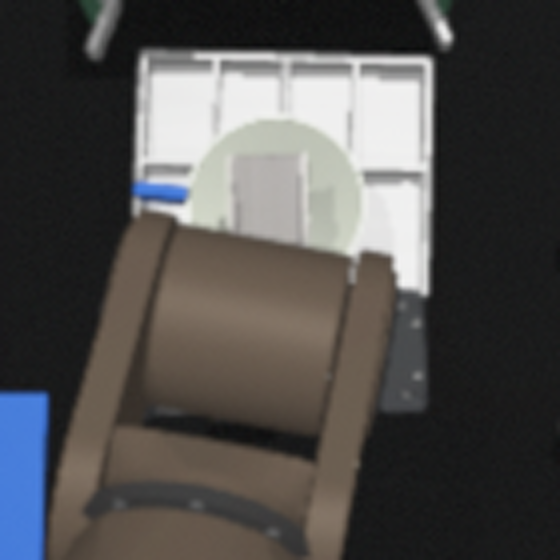

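```bash
python3 - <<'E'
from h import *
C=cam('top');S=cam('scene')
f=lambda x,y:(230+x/4-.4,180+y/4-.4); c=lambda x,y:(250+x/2.7-.3,100+y/2.7-.3)
print('front corners',two(C,f(232,157),S,c(318,325)),two(C,f(306,153),S,c(256,312)))
# pixel pairs swapped by side: +y side is left in top, right in scene
for z in (175,185,195): print(onz(C,f(269,155),z), onz(S,c(287,318),z))
print('back wall corners scene', onz(S,c(347,230),240),onz(S,c(290,220),240))
E
```

```text
front corners (array([609.73,  19.84, 228.93]), np.float64(4.4830605868387625)) (array([613.37, -29.02, 230.18]), np.float64(1.5925928730243073))
[622.14  -3.64 175.  ] [547.68 -19.54 175.  ]
[620.27  -4.08 185.  ] [559.21 -16.55 185.  ]
[618.39  -4.53 195.  ] [570.74 -13.56 195.  ]
back wall corners scene [494.87  12.7  240.  ] [498.96 -36.18 240.  ]
```

step_arm:
  steps:
    - [0,-0.4,0,0]
    - [0,-0.6,-0.05,0]
    - [0,-0.57,-0.04,0]
    - [0,-0.2,0.2,0]
    - [0,0,0.4,0]
    - [0,0,0.6,0]
    - [0,0,0.6,0]
    - [0,0,0.6,0]
    - [0,0,0.42,0]
    - [0.1,0,0.2,0]
    - [0.3,0,0,0]
    - [0.5,0,0,0]
    - [0.5,0,0,0]
    - [0.5,0,0,0]
    - [0.25,0,0,0]
    - [0.09,0,0,0]
    - [0,0,0,0]

```text
t: 13.08
eef_pos: [623.3, -94.8, 141.5]
tcp_rot: [-0.5, 1.57, -0.45]
ft_force: [0.2, 0.4, -1.3]
opening: 0.13
```

```bash
python3 - <<'E'
from h import *
st(); snap('scene','s6.png'); snap('top','t6.png')
im=cv2.imread('pics/s6.png'); cv2.imwrite('pics/s6c.png',cv2.resize(im[220:440,220:440],None,fx=2.7,fy=2.7,interpolation=cv2.INTER_CUBIC))
im=cv2.imread('pics/t6.png'); cv2.imwrite('pics/t6c.png',cv2.resize(im[130:270,230:370],None,fx=4,fy=4,interpolation=cv2.INTER_CUBIC))
E
```

```text
t 13.07 p [623.26 -94.77 141.46] yaw_y 92.89 tiltz [ 0. -0. -1.] f [ 0.19  0.41 -1.34] m [ 0.13 -0.07  0.03] op 12.33 j [-0.26  0.57  1.62 -0.    0.94 -1.88]
```

View pics/s6c.png

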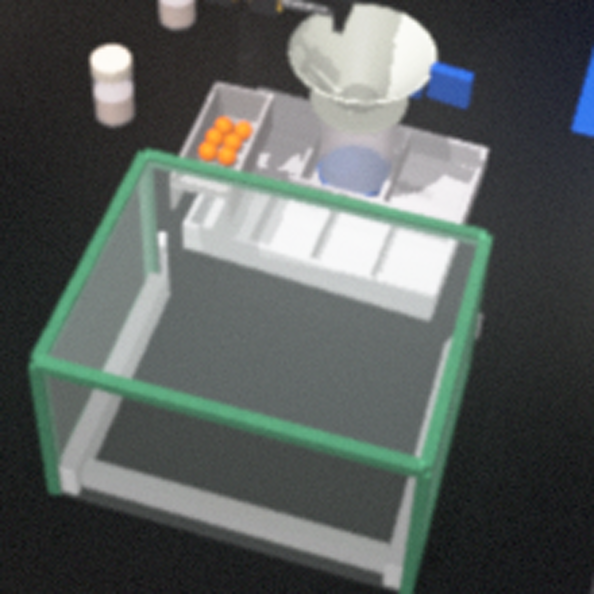

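View pics/t6c.png

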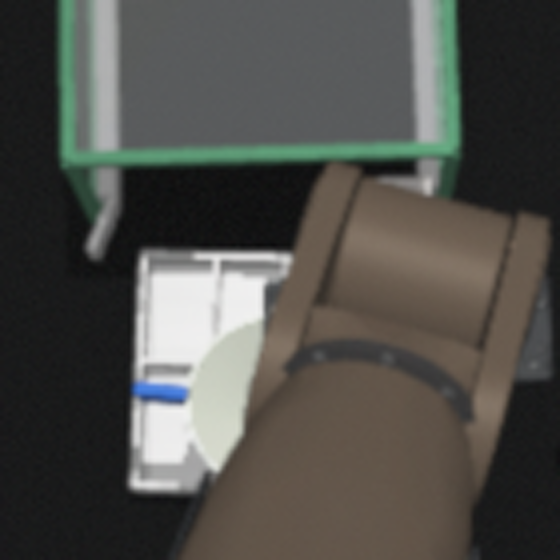

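step_arm:
  steps:
    - [0,0,0.2,0]
    - [0,0,0.4,0]
    - [0,0,0.36,0]
    - [-0.2,0,0,0]
    - [-0.2,0,0,0]
    - [0,0,0,0]

```text
t: 13.92
eef_pos: [671.2, -92.5, 162.7]
tcp_rot: [-0.338, 1.569, -0.288]
ft_force: [-0.6, -0.5, -1.7]
opening: 0.125
```

step_arm:
  steps:
    - [-0.1,0,0,0]
    - [0,0,0,0]

```text
t: 14.18
eef_pos: [670.9, -92.3, 166.3]
tcp_rot: [-3.091, 1.57, -3.04]
ft_force: [0.2, 0.1, -1.7]
opening: 0.124
```

step_arm:
  steps:
    - [-0.1,0,0,0]
    - [0,0,0,0]

```text
t: 14.42
eef_pos: [671.1, -92.3, 171.3]
tcp_rot: [-1.051, 1.571, -1.001]
ft_force: [0.6, 0.3, -3.1]
opening: 0.122
```

step_arm:
  steps:
    - [-0.1,0,0,0]
    - [-0.1,0,0,0]
    - [0,0,0,0]

```text
t: 14.8
eef_pos: [671.2, -92.3, 181.7]
tcp_rot: [-0.497, 1.57, -0.447]
ft_force: [-0.3, 0.1, -3.0]
opening: 0.125
```

```bash
python3 - <<'E'
from h import *
st(); snap('scene','s7.png')
im=cv2.imread('pics/s7.png'); cv2.imwrite('pics/s7c.png',cv2.resize(im[200:360,220:440],None,fx=3.6,fy=3.6,interpolation=cv2.INTER_CUBIC))
E
```

```text
t 14.8 p [671.19 -92.34 181.69] yaw_y 92.89 tiltz [ 0. -0. -1.] f [-0.34  0.08 -3.02] m [0.12 0.   0.  ] op 11.83 j [-0.23  0.6   1.46 -0.    1.09 -1.86]
```

View pics/s7c.png

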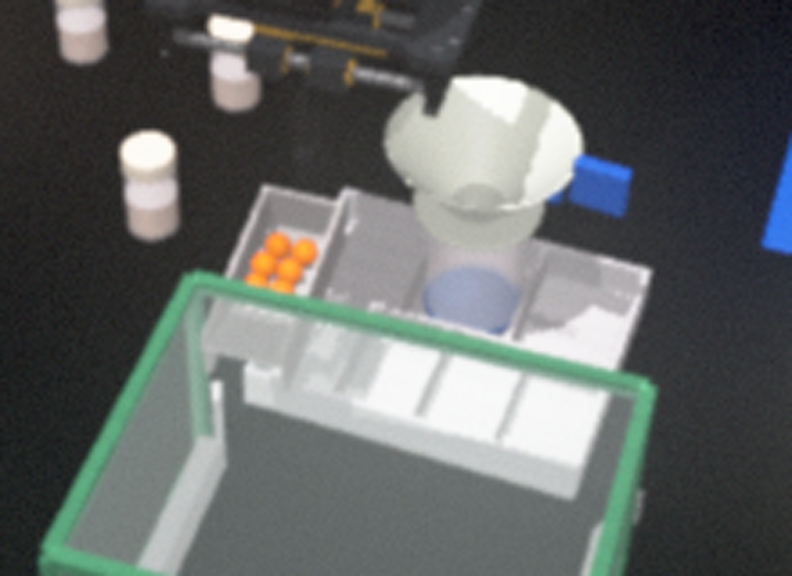

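step_arm:
  steps:
    - [-0.15,0,0,0]
    - [-0.15,0,0,0]
    - [-0.1,0,0,0]
    - [-0.1,0,0,0]
    - [0,0,0,0]

```text
t: 15.48
eef_pos: [671.1, -92.3, 206.6]
tcp_rot: [-0.726, 1.57, -0.675]
ft_force: [-0.3, -0.0, -2.9]
opening: 0.127
```

```bash
python3 - <<'E'
from h import *
st(); snap('scene','s8.png')
im=cv2.imread('pics/s8.png'); cv2.imwrite('pics/s8c.png',cv2.resize(im[200:360,220:440],None,fx=3.6,fy=3.6,interpolation=cv2.INTER_CUBIC))
E
```

```text
t 15.47 p [671.08 -92.33 206.65] yaw_y 92.89 tiltz [ 0. -0. -1.] f [-0.34 -0.   -2.88] m [ 0.12  0.15 -0.01] op 12.06 j [-0.23  0.57  1.43 -0.    1.14 -1.86]
```

View pics/s8c.png

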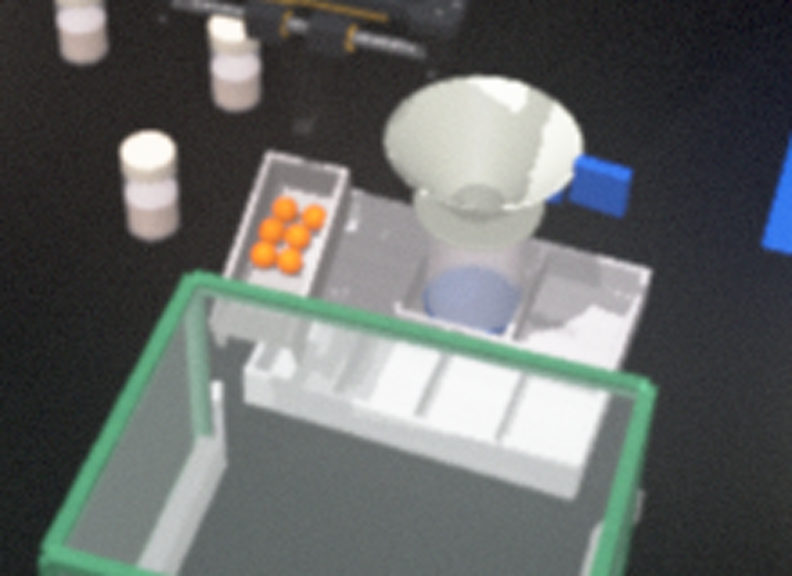

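step_arm:
  steps:
    - [0,0,-0.05,0]
    - [0,0,-0.1,0]
    - [0,0,-0.15,0]
    - [0,0,-0.2,0]
    - [0,0,-0.2,0]
    - [0,0,-0.2,0]
    - [0,0,-0.15,0]
    - [-0.05,0,-0.1,0]
    - [-0.1,0,-0.05,0]
    - [-0.15,0,-0.05,0]
    - [-0.2,0,-0.08,0]
    - [-0.2,0,-0.13,0]
    - [-0.15,0,-0.2,0]
    - [-0.05,0,-0.26,0]
    - [0,0,-0.32,0]
    - [0,0.1,-0.35,0]
    - [0,0.2,-0.35,0]
    - [0,0.3,-0.3,0]
    - [0,0.4,-0.25,0]
    - [0,0.3,-0.2,0]

```text
t: 18.02
eef_pos: [482.6, -35.6, 251.2]
tcp_rot: [-0.798, 1.571, -0.747]
ft_force: [1.3, 0.1, -2.6]
opening: 0.123
```

step_arm:
  steps:
    - [0,0.25,-0.15,0]
    - [0,0.15,-0.06,0]
    - [0,0.06,-0.04,0]
    - [0,0,0,0]

```text
t: 18.52
eef_pos: [470.1, -14.4, 251.1]
tcp_rot: [-1.769, 1.571, -1.718]
ft_force: [-0.6, -0.4, -3.5]
opening: 0.125
```

```bash
python3 - <<'E'
from h import *
st(); snap('scene','s9.png'); snap('top','t9.png')
im=cv2.imread('pics/s9.png'); cv2.imwrite('pics/s9c.png',cv2.resize(im[100:320,250:470],None,fx=2.7,fy=2.7,interpolation=cv2.INTER_CUBIC))
im=cv2.imread('pics/t9.png'); cv2.imwrite('pics/t9c.png',cv2.resize(im[180:320,230:370],None,fx=4,fy=4,interpolation=cv2.INTER_CUBIC))
E
```

```text
t 18.52 p [470.08 -14.37 251.06] yaw_y 92.9 tiltz [-0. -0. -1.] f [-0.59 -0.39 -3.52] m [ 0.14 -0.07 -0.01] op 11.87 j [-0.17  0.23  1.87 -0.    1.04 -1.79]
```

View pics/s9c.png

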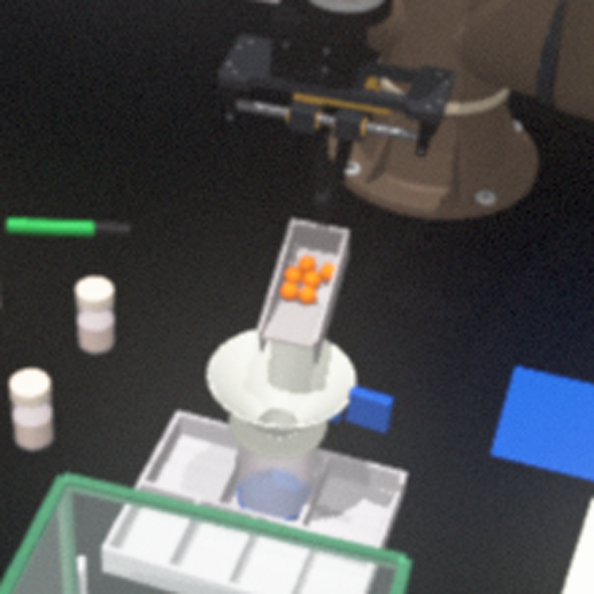

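View pics/t9c.png

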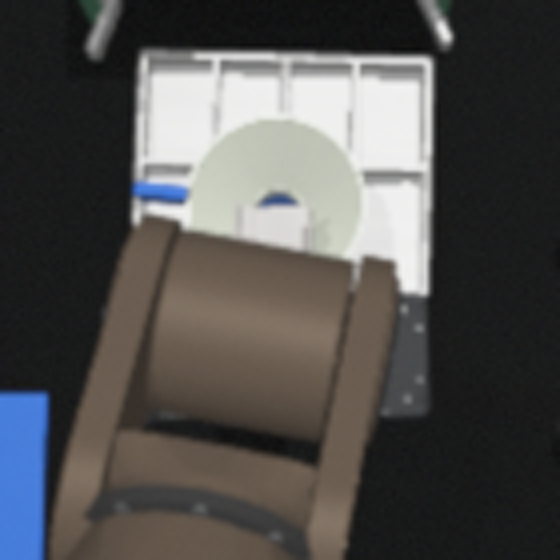

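```bash
python3 - <<'E'
from h import *
C=cam('top');S=cam('scene')
f=lambda x,y:(230+x/4-.4,180+y/4-.4); c=lambda x,y:(250+x/2.7-.3,100+y/2.7-.3)
for a,b in [((241,209),(320,343)),((305,206),(261,330))]:
    p,e=two(C,f(*a),S,c(*b)); d=p-np.array([470.1,-14.4,270.1]); print(p,e,'fwd',d[0],'ang',np.degrees(np.arctan2(-d[2],np.hypot(d[0],0)))-np.degrees(np.arctan2(42,138)))
E
```

```text
[582.55  16.16 186.79] 5.544676905423828 fwd 112.45270066418641 ang 19.605416263694487
[585.97 -29.88 188.91] 2.0004803580363246 fwd 115.86519759621262 ang 18.09411079303129
```

step_arm:
  steps:
    - [0,0,-0.05,0]
    - [0,0,-0.1,0]
    - [0,0,-0.2,0]
    - [0,0,-0.3,0]
    - [0,0,-0.3,0]
    - [0,0,-0.2,0]
    - [0,0,-0.1,0]
    - [0,0,-0.05,0]
    - [0,0,0.6,0]
    - [0,0,0.8,0]
    - [0,0,0,0]
    - [0,0,0,0]
    - [0,0,0,0]

```text
t: 20.25
eef_pos: [474.3, -14.1, 251.1]
tcp_rot: [-3.015, 1.57, -2.964]
ft_force: [-1.2, 0.0, -1.4]
opening: 0.123
```

```bash
python3 - <<'E'
from h import *
st(); snap('scene','s10.png'); snap('top','t10.png')
im=cv2.imread('pics/s10.png'); cv2.imwrite('pics/s10c.png',cv2.resize(im[100:320,250:470],None,fx=2.7,fy=2.7,interpolation=cv2.INTER_CUBIC))
E
```

```text
t 20.25 p [474.28 -14.1  251.14] yaw_y 92.89 tiltz [-0. -0. -1.] f [-1.2   0.02 -1.36] m [ 0.15 -0.09 -0.01] op 11.67 j [-0.17  0.24  1.86 -0.    1.04 -1.79]
```

View pics/s10c.png

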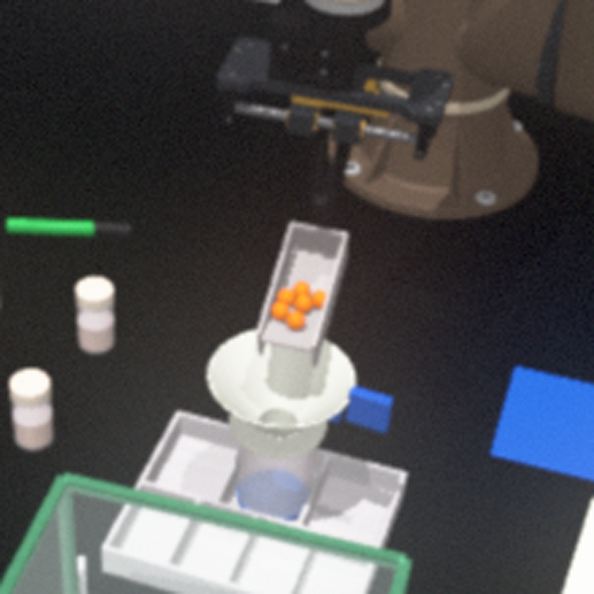

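step_arm:
  steps:
    - [0,0,0,0]
    - [0,0,0,0]
    - [0,0,0,0]
    - [0,0,0,0]

```text
t: 20.85
eef_pos: [474.9, -14.1, 251.1]
tcp_rot: [-1.885, 1.571, -1.834]
ft_force: [0.1, -0.4, -2.1]
opening: 0.124
```

```bash
python3 - <<'E'
from h import *
st(); snap('scene','s11.png')
im=cv2.imread('pics/s11.png'); cv2.imwrite('pics/s11c.png',cv2.resize(im[100:320,250:470],None,fx=2.7,fy=2.7,interpolation=cv2.INTER_CUBIC))
E
```

```text
t 20.85 p [474.92 -14.12 251.11] yaw_y 92.89 tiltz [-0. -0. -1.] f [ 0.1  -0.4  -2.12] m [ 0.12 -0.04  0.  ] op 11.76 j [-0.17  0.24  1.86 -0.    1.04 -1.79]
```

View pics/s11c.png

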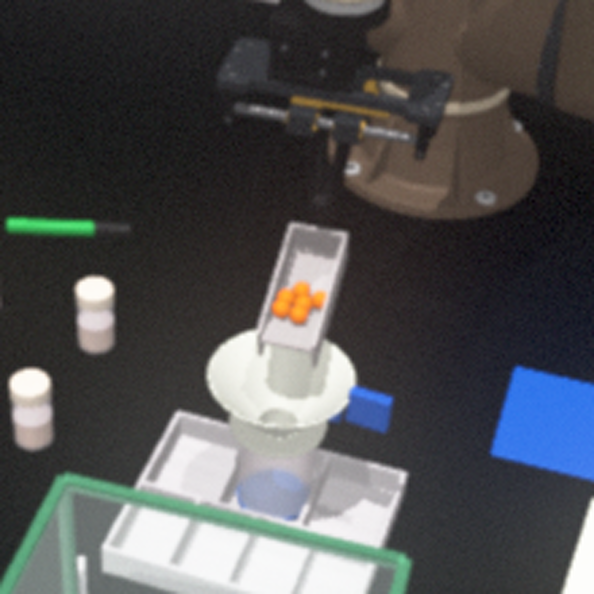

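step_arm:
  steps:
    - [0,0,-0.05,0]
    - [0,0,-0.1,0]
    - [0,0,-0.2,0]
    - [0,0,-0.3,0]
    - [0,0,-0.4,0]
    - [0,0,-0.4,0]
    - [0,0,-0.3,0]
    - [0,0,-0.15,0]
    - [0,0,0,0]
    - [0,0,1,0]
    - [0,0,1,0]
    - [0,0,0,0]
    - [0,0,0,0]

```text
t: 22.52
eef_pos: [479.6, -13.7, 250.5]
tcp_rot: [2.992, 1.569, 3.042]
ft_force: [0.3, -0.5, -2.9]
opening: 0.127
```

```bash
python3 - <<'E'
from h import *
st(); snap('scene','s12.png')
im=cv2.imread('pics/s12.png'); cv2.imwrite('pics/s12c.png',cv2.resize(im[100:320,250:470],None,fx=2.7,fy=2.7,interpolation=cv2.INTER_CUBIC))
E
```

```text
t 22.52 p [479.61 -13.73 250.53] yaw_y 92.91 tiltz [-0.  0. -1.] f [ 0.3  -0.47 -2.95] m [ 0.04 -0.03 -0.02] op 12.1 j [-0.17  0.24  1.85 -0.    1.05 -1.79]
```

View pics/s12c.png

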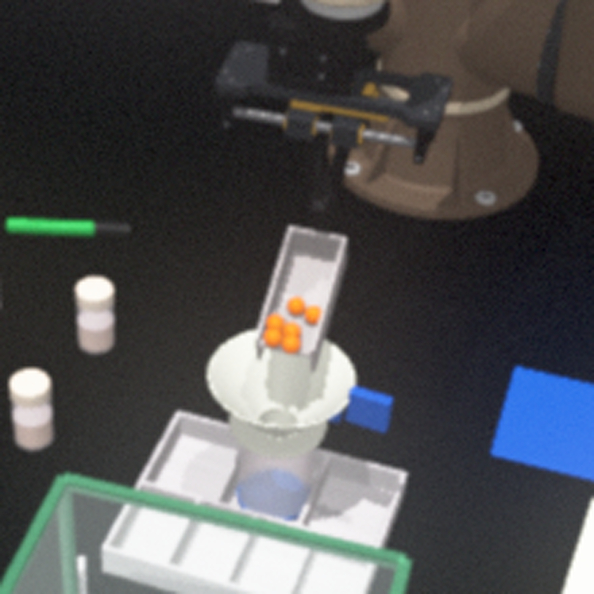

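step_arm:
  steps:
    - [0,0,-1,0]
    - [0,0,-0.2,0]
    - [0,0,0,0]

```text
t: 22.95
eef_pos: [419.8, -17.0, 251.9]
tcp_rot: [-0.264, 1.569, -0.214]
ft_force: [0.0, -0.7, -1.0]
opening: 0.124
```

```bash
python3 - <<'E'
from h import *
st(); snap('scene','s13.png')
im=cv2.imread('pics/s13.png'); cv2.imwrite('pics/s13c.png',cv2.resize(im[100:320,250:470],None,fx=2.7,fy=2.7,interpolation=cv2.INTER_CUBIC))
E
```

```text
t 22.95 p [419.84 -17.02 251.86] yaw_y 92.86 tiltz [ 0. -0. -1.] f [ 0.04 -0.68 -1.  ] m [ 0.1  -0.17 -0.04] op 11.76 j [-0.2   0.15  1.98 -0.    1.01 -1.82]
```

View pics/s13c.png

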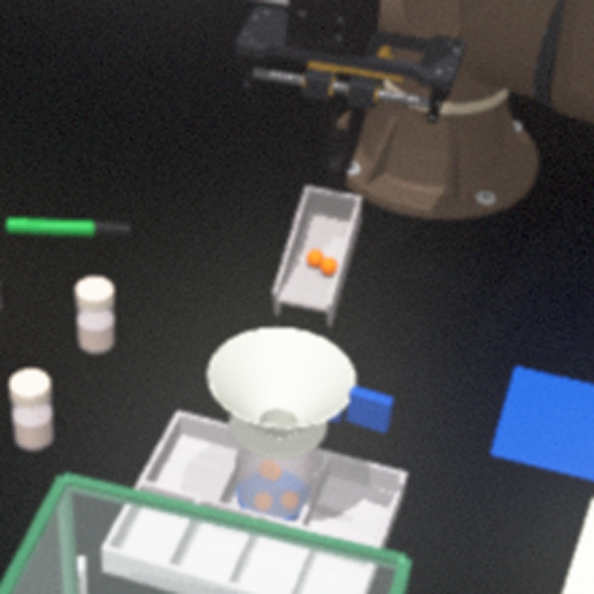

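step_arm:
  steps:
    - [0,0,-0.1,0]
    - [0,0,-0.2,0]
    - [0,0,-0.2,0]
    - [0,0,-0.2,0]
    - [0,0,-0.1,0]
    - [0,0,0,0]
    - [0,0,1,0]
    - [0,0,1,0]
    - [0,0,0,0]
    - [0,0,0,0]

```text
t: 24.25
eef_pos: [479.5, -13.8, 250.7]
tcp_rot: [3.008, 1.57, 3.059]
ft_force: [0.5, 0.5, -1.1]
opening: 0.126
```

```bash
python3 - <<'E'
from h import *
st(); snap('scene','s14.png')
im=cv2.imread('pics/s14.png'); cv2.imwrite('pics/s14c.png',cv2.resize(im[100:320,250:470],None,fx=2.7,fy=2.7,interpolation=cv2.INTER_CUBIC))
E
```

```text
t 24.25 p [479.45 -13.76 250.67] yaw_y 92.91 tiltz [-0.  0. -1.] f [ 0.5   0.53 -1.09] m [ 0.06 -0.07  0.02] op 12.01 j [-0.17  0.24  1.85 -0.    1.05 -1.79]
```

View pics/s14c.png

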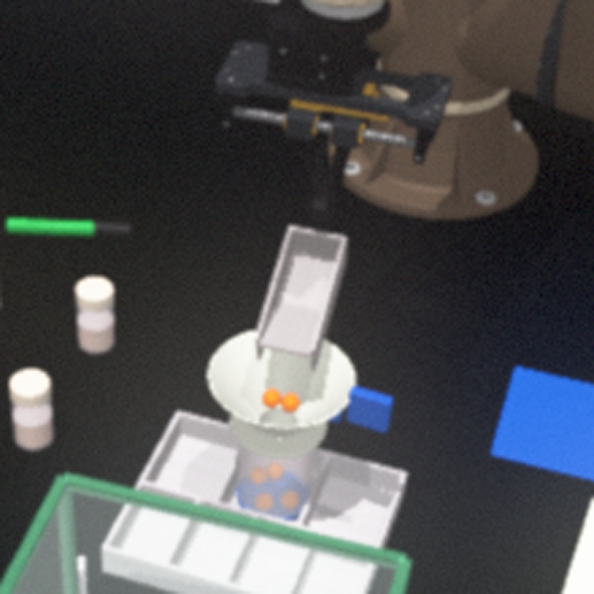

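step_arm:
  steps:
    - [-0.2,0,-0.4,0]
    - [0,0,-0.6,0.6]
    - [0,0,0,1]
    - [0,0,0,1]
    - [0,0,0,1]
    - [0,0,0,1]
    - [0,0,0,1]
    - [0,0,0,1]
    - [0,0,0,1]
    - [0,0,0,1]
    - [0,0,0,1]
    - [0,0,0,1]
    - [0,0,0,1]
    - [0,-0.1,-0.6,0]
    - [0,-0.1,-1,0]
    - [0,-0.1,-1,0]
    - [0,-0.1,-1,0]
    - [0,-0.1,-1,0]
    - [0,-0.04,-1,0]
    - [0,0,-0.6,0]

```text
t: 26.8
eef_pos: [401.4, 295.1, 261.5]
tcp_rot: [2.128, 1.57, 0.561]
ft_force: [0.9, 0.3, -0.8]
opening: 0.125
```

```bash
python3 - <<'E'
from h import *
st(); print(need([402,307,110])); snap('scene','s15.png')
E
```

```text
t 26.8 p [401.43 295.12 261.51] yaw_y 0.17 tiltz [ 0.  0. -1.] f [ 0.89  0.31 -0.8 ] m [ 0.04 -0.12 -0.05] op 11.9 j [0.5  0.26 1.8  0.   1.08 0.5 ]
[ 3.03  0.01 -0.24]
```

View pics/s15.png

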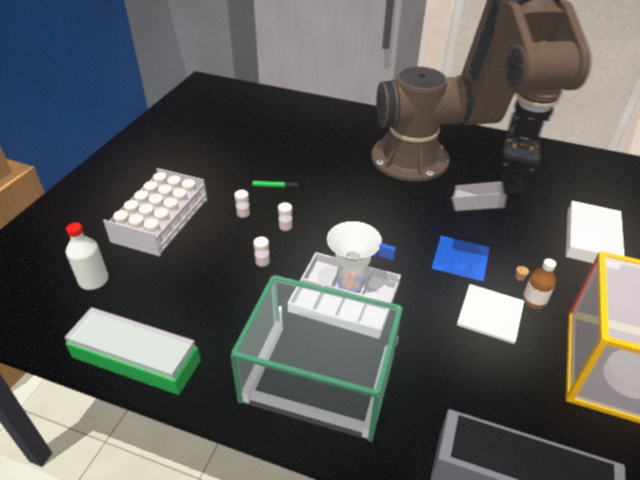

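step_arm:
  steps:
    - [0.8,0,-0.12,0]
    - [1,0.01,-0.12,0]
    - [0.8,0,0,0]
    - [0.4,0,0,0]
    - [0.2,0,0,0]
    - [0.2,0,0,0]
    - [0.2,0,0,0]
    - [0.2,0,0,0]
    - [0.2,0,0,0]
    - [0.1,0,0,0]
    - [0.06,0,0,0]
    - [0,0,0,0]

```text
t: 28.35
eef_pos: [403.2, 305.9, 53.8]
tcp_rot: [2.257, 1.569, 0.687]
ft_force: [-2.7, 4.1, 12.2]
opening: 0.124
```

```bash
python3 - <<'E'
from h import *
st(); snap('scene','s16.png')
im=cv2.imread('pics/s16.png'); cv2.imwrite('pics/s16c.png',cv2.resize(im[180:320,400:560],None,fx=4,fy=4,interpolation=cv2.INTER_CUBIC))
E
```

```text
t 28.35 p [403.2  305.93  53.84] yaw_y 0.08 tiltz [ 0.  0. -1.] f [-2.69  4.07 12.22] m [ 0.7   0.38 -0.08] op 11.77 j [0.52 0.56 2.   0.   0.58 0.52]
```

View pics/s16c.png

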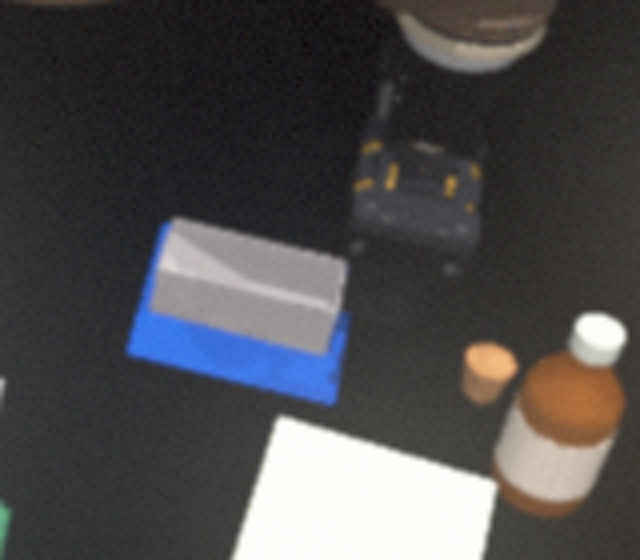

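step_arm:
  steps:
    - [0,0,0,0]
    - [0,0,0,0]
    - [0,0,0,0]
    - [0,0,0,0]
  jaw: 0.5

```text
t: 28.9
eef_pos: [402.9, 305.4, 52.9]
tcp_rot: [-0.79, 1.57, -2.359]
ft_force: [-0.2, 0.4, -0.7]
opening: 0.47
```

step_arm:
  steps:
    - [-0.5,0,0,0]
    - [-1,0,0,0]
    - [-1,0,0,0]
    - [-0.5,0,-0.8,0]
    - [0,0,-1,0]

```text
t: 29.52
eef_pos: [403.6, 396.6, 205.7]
tcp_rot: [2.183, 1.567, 0.613]
ft_force: [1.1, -0.5, -0.4]
opening: 0.499
```

```bash
python3 - <<'E'
from h import *
st(); snap('top','t17.png'); snap('wrist','w17.png')
im=cv2.imread('pics/t17.png'); cv2.imwrite('pics/t17c.png',cv2.resize(im[180:340,150:350],None,fx=4,fy=3.7,interpolation=cv2.INTER_CUBIC))
E
```

```text
t 29.52 p [403.64 396.62 205.71] yaw_y 0.0 tiltz [ 0.  0. -1.] f [ 1.14 -0.52 -0.44] m [-0.03 -0.09  0.  ] op 47.4 j [ 0.66  0.41  1.72 -0.    1.    0.66]
```

View pics/w17.png

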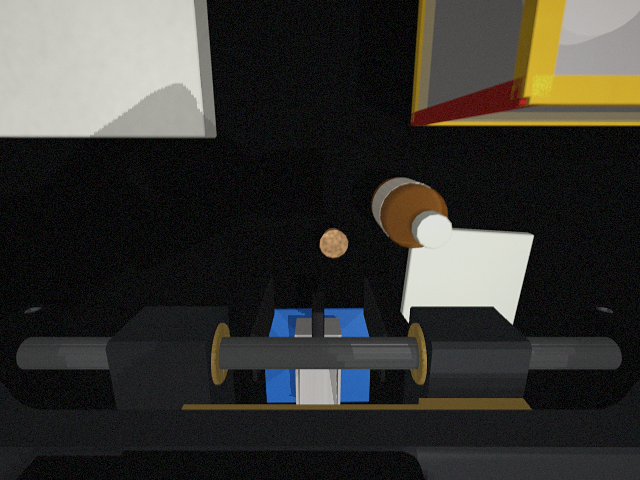

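View pics/t17c.png

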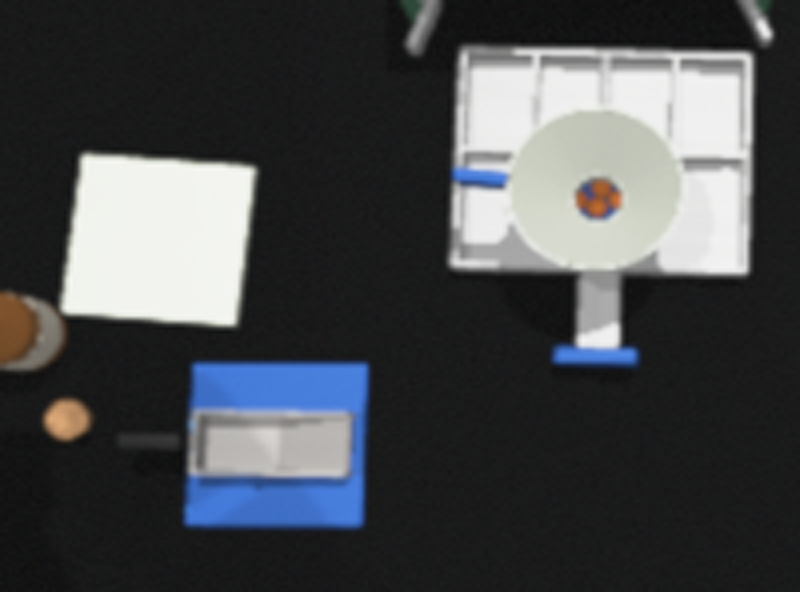

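```bash
python3 - <<'E'
from h import *
C=cam('top'); im=cv2.cvtColor(cv2.imread('pics/t17.png'),cv2.COLOR_BGR2RGB);h=hsv(im)
H,S,V=h[...,0],h[...,1],h[...,2]
for a,c,b,m in blobs((H>105)&(H<125)&(S>130)&(V>70)):
    q=np.argwhere(m)[:,::-1].astype(np.float32); print(a,c,b,cv2.fitLine(q,cv2.DIST_L2,0,.01,.01).ravel(),onz(C,c,161),onz(C,c,46))
W=lambda x,y:(150+x/4-.4,180+y/3.7-.4)
p=[onz(C,W(*q),42)[:2] for q in [(190,410),(352,413),(350,478),(190,480)]]; print('scoop walls',p)
fr=(p[1]+p[2])/2;bk=(p[0]+p[3])/2; print('origin',fr+(bk-fr)*60/112)
p=[onz(C,W(*q),4)[:2] for q in [(192,362),(369,362),(364,527),(184,525)]];print('mat',np.mean(p,0))
p=[onz(C,W(*q),12)[:2] for q in [(80,152),(257,165),(239,326),(61,314)]];print('pad',np.mean(p,0),p)
# funnel rim circle
m=((S<60)&(V>150)&(V<225))
E
```

```text
43 [268.9 227.6] [263 226  13   4] [  0.99   0.1  268.86 227.6 ] [597.79  71.97 161.  ] [616.82  84.08  46.  ]
104 [298.2 276. ] [288 273  22   6] [  1.     0.02 298.25 275.98] [468.34 -10.51 161.  ] [475.28  -6.09  46.  ]
1239 [220.  300.4] [196 278  47  45] [  0.19  -0.98 220.03 300.42] [400.24 194.49 161.  ] [400.82 218.05  46.  ]
1955 [632.9 387.5] [622 321  18 159] [  0.04   1.   632.89 387.49] [ 192.97 -891.69  161.  ] [ 174.19 -969.57   46.  ]
scoop walls [array([428.47, 286.56]), array([428.16, 169.13]), array([377.63, 168.41]), array([374.16, 283.56])]
origin [402.05 231.07]
mat [403.78 229.95]
pad [567.36 324.84] [array([637.8 , 388.79]), array([629.64, 254.65]), array([497.36, 261.44]), array([504.66, 394.47])]
```

step_arm:
  steps:
    - [0,0.6,1,0]
    - [0,0.6,1,0]
    - [0,0.6,1,0]
    - [0,0.6,1,0]
    - [0,0.6,1,0]
    - [0,0.6,0.9,0.3]
    - [0,0.31,0.5,0.33]
    - [0,0,0,0]
    - [0,0,0,0]

```text
t: 30.75
eef_pos: [597.1, 75.4, 202.8]
tcp_rot: [-1.499, 1.57, 3.128]
ft_force: [-0.2, 0.4, 0.3]
opening: 0.5
```

```bash
python3 - <<'E'
from h import *
st(); print(need([599.5,75,127])); snap('wrist','w18.png')
E
```

```text
t 30.75 p [597.1   75.43 202.83] yaw_y -4.92 tiltz [-0.  0. -1.] f [-0.22  0.4   0.26] m [ 0.01 -0.11  0.03] op 47.5 j [0.02 0.47 1.63 0.   1.04 0.1 ]
[1.52 0.05 0.  ]
```

View pics/w18.png

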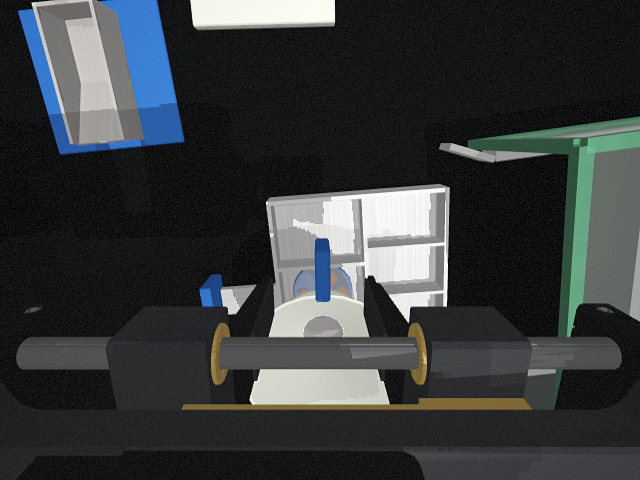

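step_arm:
  steps:
    - [0.6,0.05,0,0]
    - [0.6,0,0,0]
    - [0.32,0,0,0]
    - [0,0,0,0]

```text
t: 31.3
eef_pos: [599.8, 75.6, 126.6]
tcp_rot: [-1.42, 1.569, -3.076]
ft_force: [-0.7, -0.1, 0.1]
opening: 0.5
```

step_arm:
  steps:
    - [0,0,0,0]
    - [0,0,0,0]
    - [0,0,0,0]
    - [0,0,0,0]
    - [0,0,0,0]
    - [0,0,0,0]
    - [0,0,0,0]
  jaw: 1

```text
t: 32.17
eef_pos: [600.3, 75.0, 127.3]
tcp_rot: [1.196, 1.571, -0.461]
ft_force: [-1.4, -0.4, 3.5]
opening: 0.106
```

step_arm:
  steps:
    - [-0.1,0,0,0]
    - [-0.2,0,0,0]
    - [-0.3,0,0,0]
    - [0,0,0,0]

```text
t: 32.67
eef_pos: [600.9, 75.0, 158.8]
tcp_rot: [1.647, 1.568, -0.01]
ft_force: [0.9, 0.4, -1.5]
opening: 0.103
```

```bash
python3 - <<'E'
from h import *
st(); snap('scene','s19.png')
im=cv2.imread('pics/s19.png'); cv2.imwrite('pics/s19c.png',cv2.resize(im[120:320,250:470],None,fx=2.7,fy=2.7,interpolation=cv2.INTER_CUBIC))
E
```

```text
t 32.67 p [600.93  75.05 158.76] yaw_y -4.95 tiltz [ 0. -0. -1.] f [ 0.94  0.4  -1.53] m [ 0.08 -0.1  -0.01] op 9.81 j [ 0.02  0.52  1.67 -0.    0.95  0.1 ]
```

View pics/s19c.png

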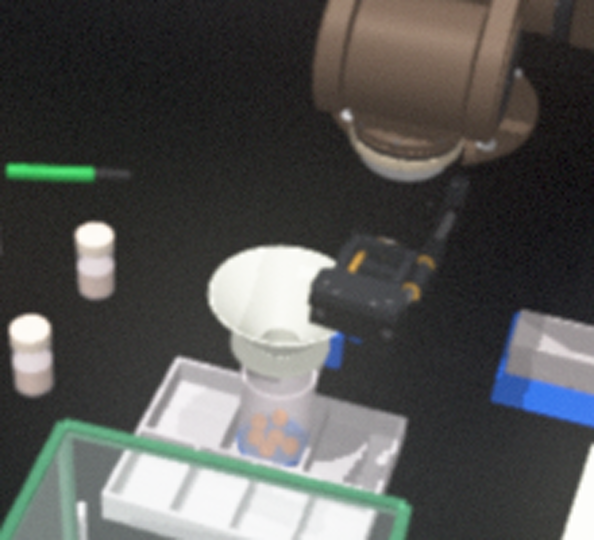

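step_arm:
  steps:
    - [-0.4,0,0,0]
    - [-0.4,0,-0.2,0]
    - [-0.2,0,-0.5,0]
    - [0,0,-0.7,0]
    - [0,0,-0.8,0]
    - [0,0,-0.8,0]
    - [0,0,-0.8,0]
    - [0,-0.04,-0.8,0]
    - [0,0,-0.7,0]
    - [0,0,-0.5,0]
    - [0,0,-0.3,0.3]
    - [0,0,-0.09,0.7]
    - [0,0,0,0.9]
    - [0,0,0,0.9]
    - [0,0,0,0.9]
    - [0,0,0,0.8]
    - [0,0,0,0.5]
    - [0,0,0,0]
    - [0,0,0,0]

```text
t: 35.1
eef_pos: [625.1, 383.5, 206.8]
tcp_rot: [-0.087, 1.57, -2.441]
ft_force: [-0.2, -0.6, -0.9]
opening: 0.105
```

```bash
python3 - <<'E'
from h import *
st(); print(need([626,383.5,63])); snap('scene','s20.png'); snap('top','t20.png')
im=cv2.imread('pics/s20.png'); cv2.imwrite('pics/s20c.png',cv2.resize(im[120:360,400:640],None,fx=2.5,fy=2.5,interpolation=cv2.INTER_CUBIC))
im=cv2.imread('pics/t20.png'); cv2.imwrite('pics/t20c.png',cv2.resize(im[150:300,100:300],None,fx=4,fy=4,interpolation=cv2.INTER_CUBIC))
E
```

```text
t 35.1 p [625.1 383.5 206.8] yaw_y -44.86 tiltz [-0. -0. -1.] f [-0.24 -0.56 -0.88] m [ 0.01 -0.08 -0.03] op 9.95 j [ 0.46  0.66  1.26 -0.    1.22  1.24]
[ 2.88  0.01 -0.01]
```

View pics/s20c.png

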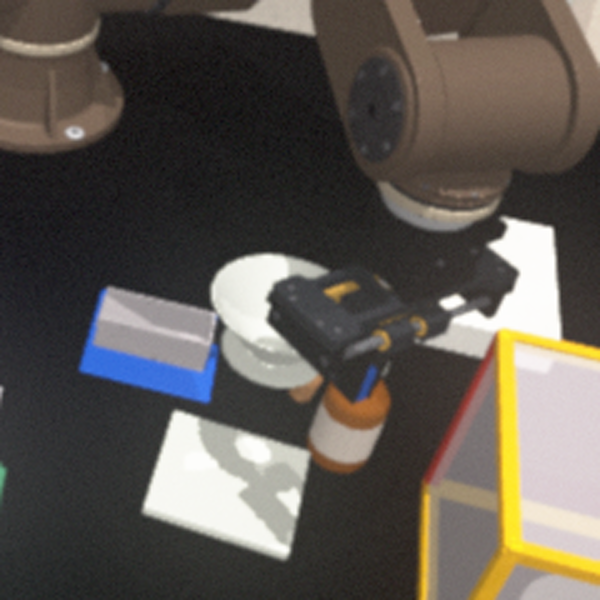

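View pics/t20c.png

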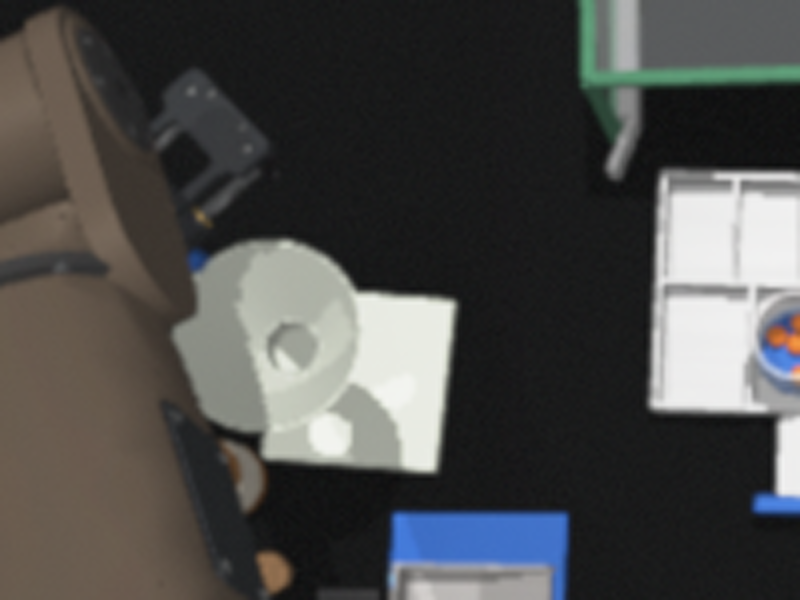

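```bash
python3 - <<'E'
from h import *
C=cam('top')
print(onz(C,(100+293/4-.4,150+347/4-.4),160),onz(C,(100+266/4-.4,150+336/4-.4),231))
E
```

```text
[569.01 329.49 160.  ] [565.66 324.67 231.  ]
```

step_arm:
  steps:
    - [0.4,0,0,0]
    - [0.7,0,0,0]
    - [0.7,0,0,0]
    - [0.5,0,0,0]
    - [0.3,0,0,0]
    - [0.15,0,0,0]
    - [0.06,0,0,0]
    - [0,0,0,0]

```text
t: 36.2
eef_pos: [625.4, 383.7, 67.2]
tcp_rot: [2.711, 1.57, 0.355]
ft_force: [-0.4, 0.1, 0.2]
opening: 0.104
```

step_arm:
  steps:
    - [0.04,0,0,0]
    - [0.03,0,0,0]
    - [0,0,0,0]

```text
t: 36.58
eef_pos: [625.3, 383.6, 63.4]
tcp_rot: [2.597, 1.57, 0.242]
ft_force: [0.9, 0.1, 1.1]
opening: 0.106
```

```bash
python3 - <<'E'
from h import *
st(); snap('scene','s21.png')
im=cv2.imread('pics/s21.png'); cv2.imwrite('pics/s21c.png',cv2.resize(im[160:360,420:620],None,fx=3,fy=3,interpolation=cv2.INTER_CUBIC))
E
```

```text
t 36.58 p [625.31 383.57  63.43] yaw_y -44.95 tiltz [ 0.  0. -1.] f [0.92 0.14 1.08] m [ 0.04 -0.07 -0.01] op 10.08 j [ 0.46  0.8   1.39 -0.    0.96  1.24]
```

View pics/s21c.png

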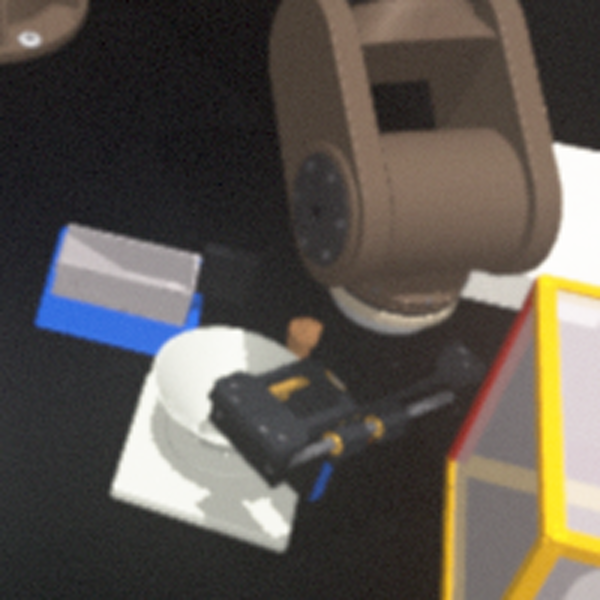

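step_arm:
  steps:
    - [0.02,0,0,0]
    - [0,0,0,0]

```text
t: 36.88
eef_pos: [625.5, 383.8, 63.1]
tcp_rot: [2.773, 1.569, 0.418]
ft_force: [0.1, 0.7, 5.9]
opening: 0.104
```

step_arm:
  steps:
    - [0,0,0,0]
    - [0,0,0,0]
    - [0,0,0,0]
    - [0,0,0,0]
  jaw: 0.5

```text
t: 37.38
eef_pos: [625.1, 383.5, 61.9]
tcp_rot: [-0.135, 1.571, -2.491]
ft_force: [0.2, 0.1, -0.5]
opening: 0.459
```

step_arm:
  steps:
    - [-0.4,0,0,0]
    - [-0.8,0,0,0]
    - [-1,0,0,0]
    - [-0.8,0,0,0]
    - [0,0,0,0]
  jaw: 0.35

```text
t: 38.0
eef_pos: [626.2, 384.1, 217.6]
tcp_rot: [2.8, 1.563, 0.444]
ft_force: [0.7, -0.1, -0.8]
opening: 0.649
```

```bash
python3 - <<'E'
from h import *
st(); snap('scene','s22.png'); im=snap('top','t22.png');C=cam('top')
S=hsv(im)[...,1];V=hsv(im)[...,2]
for a,c,b,m in blobs((S<45)&(V>190),60):
    if b[0]>360 and b[0]<440 and b[1]>200: print(a,c,b,onz(C,c,70))
E
```

```text
t 38.0 p [626.22 384.12 217.64] yaw_y -44.94 tiltz [ 0.01  0.   -1.  ] f [ 0.66 -0.11 -0.81] m [-0.05 -0.03 -0.01] op 61.67 j [ 0.46  0.65  1.25 -0.    1.23  1.24]
117 [385.2 248. ] [379 242  13  13] [ 559.47 -257.32   70.  ]
120 [379.  285.4] [373 280  13  12] [ 451.04 -239.25   70.  ]
117 [424.6 289.3] [419 284  13  12] [ 442.19 -370.39   70.  ]
```

View pics/s22.png

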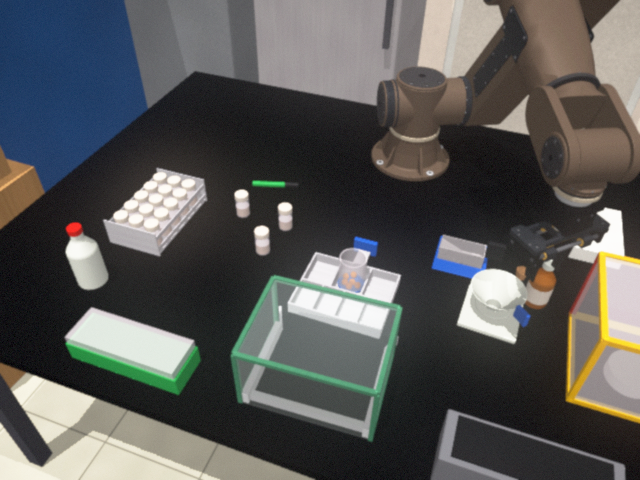

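View pics/t22.png

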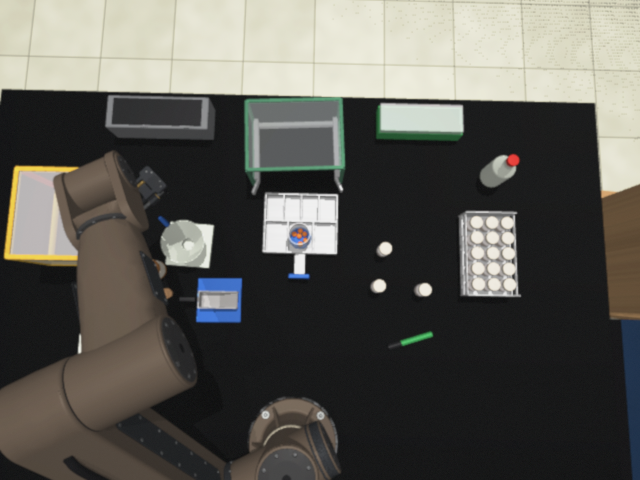

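```bash
python3 - <<'E'
from h import *
T=cam('top');S=cam('scene')
im=cv2.cvtColor(cv2.imread('pics/s22.png'),cv2.COLOR_BGR2RGB);h=hsv(im)
for a,c,b,m in blobs((h[...,1]<60)&(h[...,2]>205),40):
    if 220<c[0]<310 and 180<c[1]<270: print(a,c,b)
for p in [(559.5,-257,66),(451,-239,66),(442,-370.4,66)]: print(proj(S,p),proj(T,p))
ti=cv2.cvtColor(cv2.imread('pics/t22.png'),cv2.COLOR_BGR2RGB);c=ti[180:320,360:450]; cv2.imwrite('pics/v.png',cv2.resize(np.hstack([ti[225:305,360:440],im[180:260,220:300]]),None,fx=5,fy=5,interpolation=cv2.INTER_CUBIC)[...,::-1])
E
```

```text
101 [240.8 194.3] [235 190  13  10]
70 [241.7 205.2] [237 202  11   8]
185 [284.4 211.7] [278 203  14  20]
129 [261.  231.3] [254 226  15  12]
82 [261.5 242.5] [256 239  12   9]
[261.97 231.31] [384.89 248.15]
[285.41 207.55] [378.72 285.47]
[242.06 194.48] [424.28 289.41]
```

View pics/v.png

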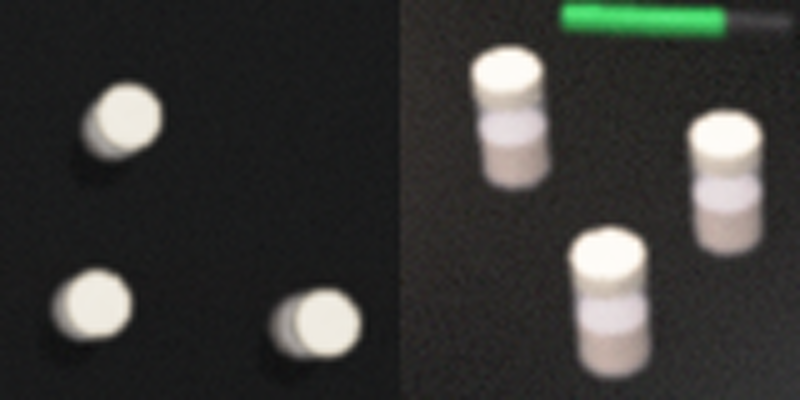

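step_arm:
  steps:
    - [0,0,0,-0.6]
    - [0,0,0,-1]
    - [0,0,0,-1]
    - [0,0,0,-1]
    - [0,0,0,-1]
    - [0,0,0,-1]
    - [0,-0.1,0.8,0]
    - [0,-0.1,1,0]
    - [0,-0.1,1,0]
    - [0,-0.1,1,0]
    - [0,-0.1,1,0]
    - [0,-0.1,1,0]
    - [0,-0.1,1,0]
    - [0,-0.1,1,0]
    - [0,-0.1,1,0]
    - [0,-0.1,1,0]
    - [0,-0.1,1,0]
    - [0.3,-0.1,1,0]
    - [0.5,-0.1,0.8,0]
    - [0.5,0,0.2,0]

```text
t: 40.6
eef_pos: [557.5, -258.4, 145.4]
tcp_rot: [-1.959, 1.569, 2.749]
ft_force: [0.1, 0.2, 0.4]
opening: 0.645
```

```bash
python3 - <<'E'
from h import *
st(); print(need([559.3,-258,34]))
im=read_camera('top'); h=hsv(im)
for a,c,b,m in blobs((h[...,1]<45)&(h[...,2]>190),60):
    if b[0]>360 and b[0]<440 and b[1]>200: print(a,c,b,onz(cam('top'),c,70))
E
```

```text
t 40.6 p [ 557.47 -258.43  145.41] yaw_y -0.29 tiltz [-0.  0. -1.] f [0.14 0.22 0.39] m [-0.05 -0.11 -0.02] op 61.32 j [-0.54  0.55  1.66 -0.    0.93 -0.54]
[ 2.23  0.04 -0.01]
116 [424.7 289.3] [419 284  13  12] [ 442.2  -370.67   70.  ]
```

step_arm:
  steps:
    - [0.8,0.04,0,0]
    - [0.8,0,0,0]
    - [0.45,0,0,0]
    - [0.17,0,0,0]
    - [0,0,0,0]

```text
t: 41.28
eef_pos: [560.5, -256.0, 36.1]
tcp_rot: [-2.017, 1.57, 2.693]
ft_force: [-0.3, -0.7, 0.0]
opening: 0.649
```

step_arm:
  steps:
    - [0,0,0,0]
    - [0,0,0,0]
    - [0,0,0,0]
    - [0,0,0,0]
    - [0,0,0,0]
  jaw: 1

```text
t: 41.9
eef_pos: [560.7, -256.4, 36.6]
tcp_rot: [0.905, 1.57, -0.668]
ft_force: [-1.9, -0.0, 5.0]
opening: 0.384
```

step_arm:
  steps:
    - [-0.2,0,0,0]
    - [-0.5,0,0,0]
    - [-0.6,0,0,0]
    - [-0.5,0,0,0]

```text
t: 42.4
eef_pos: [560.6, -256.3, 127.6]
tcp_rot: [0.961, 1.57, -0.612]
ft_force: [1.0, 0.3, -0.5]
opening: 0.382
```

```bash
python3 - <<'E'
from h import *
st(); print(need([670,-88,130])); snap('scene','s23.png')
im=cv2.imread('pics/s23.png'); cv2.imwrite('pics/s23c.png',cv2.resize(im[120:320,180:400],None,fx=2.7,fy=2.7,interpolation=cv2.INTER_CUBIC))
E
```

```text
t 42.4 p [ 560.56 -256.28  127.61] yaw_y -0.15 tiltz [ 0. -0. -1.] f [ 1.    0.25 -0.5 ] m [ 0.05 -0.11 -0.01] op 36.31 j [-0.54  0.57  1.67 -0.    0.9  -0.53]
[-0.05  2.18 -3.37]
```

View pics/s23c.png

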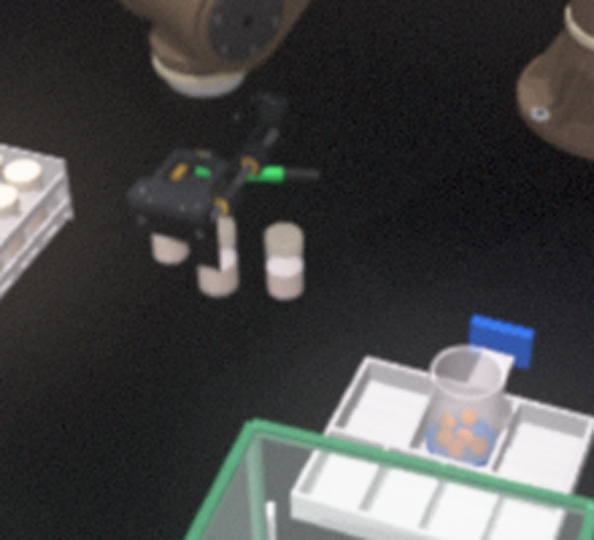

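step_arm:
  steps:
    - [0,0.3,-0.5,0]
    - [0,0.5,-0.8,0]
    - [0,0.5,-0.8,0]
    - [0,0.5,-0.8,0]
    - [0,0.3,-0.4,0]
    - [0,0.08,-0.07,0]
    - [0,0,0,0]
    - [0,0,0,0]

```text
t: 43.45
eef_pos: [669.4, -89.4, 126.1]
tcp_rot: [-1.021, 1.57, -2.596]
ft_force: [-0.1, -0.0, -0.9]
opening: 0.381
```

```bash
python3 - <<'E'
from h import *
st(); print(need([670,-88,41])); im=snap('wrist','w24.png'); snap('scene','s24.png')
im=cv2.imread('pics/s24.png'); cv2.imwrite('pics/s24c.png',cv2.resize(im[200:360,230:430],None,fx=4,fy=3.7,interpolation=cv2.INTER_CUBIC))
E
```

```text
t 43.45 p [669.41 -89.4  126.11] yaw_y -0.23 tiltz [-0. -0. -1.] f [-0.09 -0.04 -0.85] m [-0.05 -0.14  0.01] op 36.15 j [-0.23  0.65  1.51 -0.    0.98 -0.23]
[ 1.7   0.01 -0.03]
```

View pics/w24.png

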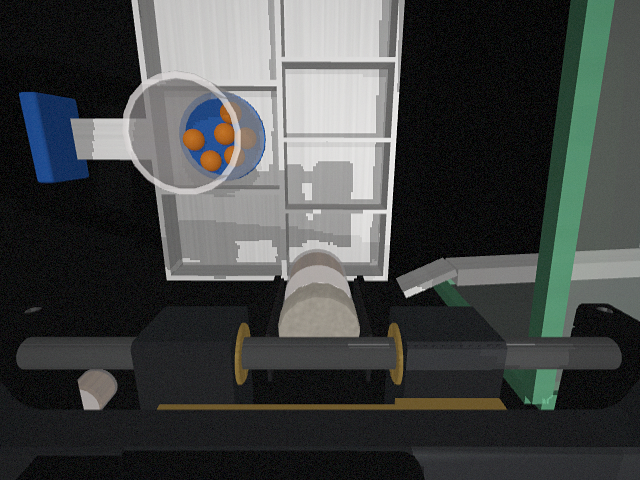

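View pics/s24c.png

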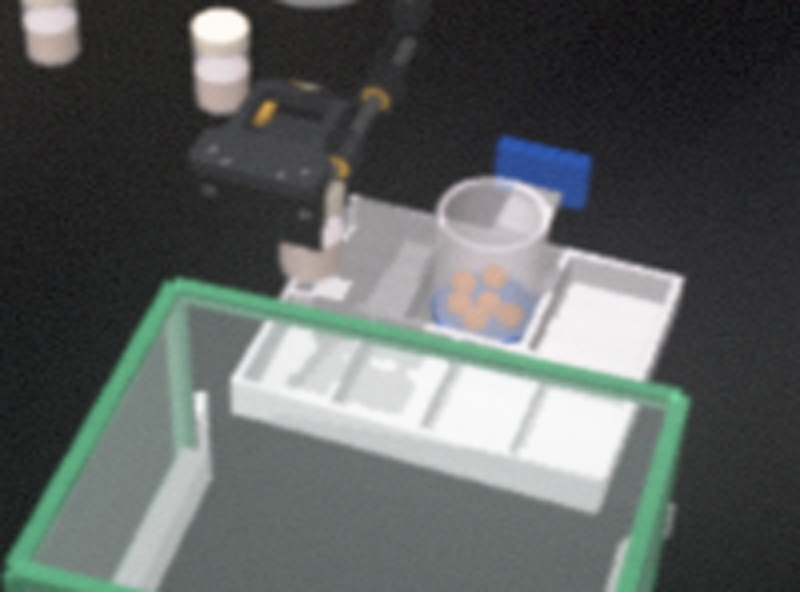

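```bash
python3 - <<'E'
from h import *
C=cam('wrist')
for n,uv in dict(div1=(340,63),div2=(340,138),div3=(338,209),rimLR=(387,278),rimLL=(168,278),mid=(284,209)).items(): print(n,onz(C,uv,30),onz(C,uv,34)[:2])
print('handle',[onz(C,u,46)[:2] for u in [(20,94),(72,99),(86,178),(38,182)]])
E
```

```text
div1 [686.2   40.92  30.  ] [685.98  40.13]
div2 [686.91  -8.37  30.  ] [686.67  -8.41]
div3 [686.12 -60.45  30.  ] [685.9  -59.71]
rimLR [ 726.53 -117.15   30.  ] [ 725.7  -115.55]
rimLL [ 549.08 -116.73   30.  ] [ 550.92 -115.13]
mid [644.78 -60.35  30.  ] [645.18 -59.61]
handle [array([474.6 ,  19.83]), array([508.3 ,  16.67]), array([507.97, -34.98]), array([473.61, -37.68])]
```

step_arm:
  steps:
    - [0.5,0.01,-0.03,0]
    - [0.6,0,0,0]
    - [0.35,0,0,0]
    - [0.15,0,0,0]
    - [0.06,0,0,0]
    - [0,0,0,0]

```text
t: 44.3
eef_pos: [670.8, -86.7, 43.7]
tcp_rot: [1.275, 1.57, -0.298]
ft_force: [1.0, -0.2, -0.6]
opening: 0.384
```

step_arm:
  steps:
    - [0.03,0,0,0]
    - [0,0,0,0]

```text
t: 44.55
eef_pos: [670.6, -86.6, 42.0]
tcp_rot: [1.178, 1.57, -0.395]
ft_force: [0.8, 0.3, -1.3]
opening: 0.386
```

step_arm:
  steps:
    - [0.03,0,0,0]
    - [0,0,0,0]

```text
t: 44.8
eef_pos: [670.6, -86.6, 40.6]
tcp_rot: [1.164, 1.57, -0.41]
ft_force: [-0.5, 0.4, 4.8]
opening: 0.382
```

step_arm:
  steps:
    - [0,0,0,0]
    - [0,0,0,0]
    - [0,0,0,0]
  jaw: 0.48

```text
t: 45.18
eef_pos: [670.4, -86.6, 40.0]
tcp_rot: [-1.364, 1.571, -2.937]
ft_force: [-0.0, -1.2, -0.7]
opening: 0.516
```

```bash
python3 - <<'E'
from h import *
st()
E
```

```text
t 45.17 p [670.43 -86.57  39.99] yaw_y -0.15 tiltz [-0. -0. -1.] f [-0.01 -1.22 -0.73] m [ 0.01 -0.1  -0.01] op 49.02 j [-0.23  0.75  1.57 -0.    0.82 -0.22]
```

step_arm:
  steps:
    - [-0.6,0,0,0]
    - [-1,0,0,0]
    - [-0.4,-0.6,0.4,0]

```text
t: 45.55
eef_pos: [641.9, -106.1, 142.6]
tcp_rot: [1.323, 1.567, -0.248]
ft_force: [0.1, -0.1, 0.0]
opening: 0.523
```

step_arm:
  steps:
    - [0,-0.9,0.6,0]
    - [0,-0.9,0.6,0]
    - [0,-0.9,0.6,0]
    - [0,-0.8,0.6,0]
    - [0,-0.29,0.25,0]
    - [0,0,0,0]
    - [0,0,0,0]
  jaw: 0.35

```text
t: 46.42
eef_pos: [451.5, -238.2, 140.1]
tcp_rot: [1.182, 1.57, -0.391]
ft_force: [0.1, 0.0, -0.1]
opening: 0.65
```

```bash
python3 - <<'E'
from h import *
st(); print(need([451,-239.5,35])); im=snap('top','t25.png'); h=hsv(im); snap('wrist','w25.png')
for a,c,b,m in blobs((h[...,1]<45)&(h[...,2]>190),60):
    if b[0]>360 and b[0]<440 and b[1]>200: print(a,c,b,onz(cam('top'),c,70))
E
```

```text
t 46.42 p [ 451.49 -238.16  140.14] yaw_y -0.12 tiltz [ 0. -0. -1.] f [ 0.05  0.04 -0.09] m [-0.01 -0.12  0.02] op 61.79 j [-0.61  0.43  1.92  0.    0.79 -0.61]
[ 2.1  -0.01  0.03]
```

View pics/w25.png

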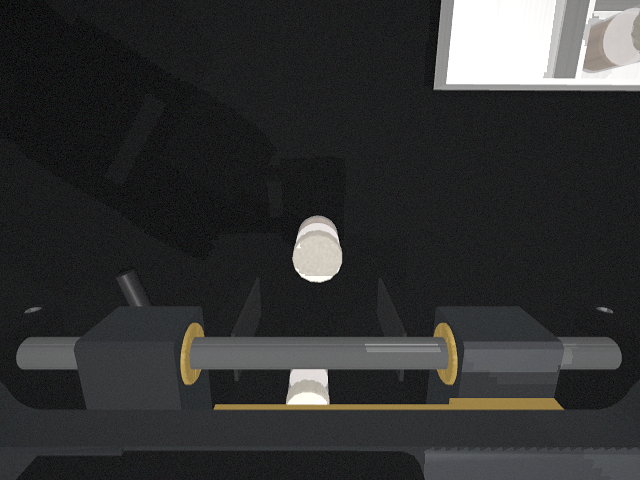

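View pics/t25.png

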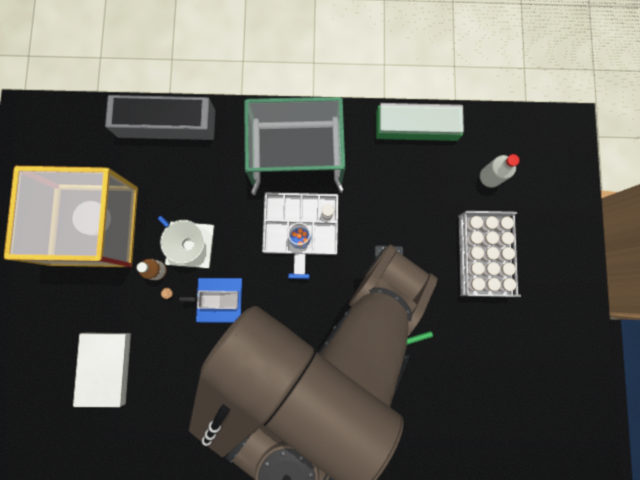

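```bash
python3 - <<'E'
from h import *
C=cam('wrist')
print(onz(C,(317.5,257),70),proj(C,(451,-239.5,70)),proj(C,(451,-239.5,0)),proj(C,(442,-370,70)),proj(C,(442,-370,0)))
E
```

```text
[ 452.3  -239.09   70.  ] [315.69 257.54] [316.32 233.16] [305.08 408.59] [307.66 358.06]
```

Vial B is where expected, at (452, -239). The wrist view confirms it at (317,257).

step_arm:
  steps:
    - [0.8,0,0.02,0]
    - [0.7,0,0,0]
    - [0.4,0,0,0]
    - [0.18,0,0,0]
    - [0,0,0,0]

```text
t: 47.15
eef_pos: [450.9, -239.2, 35.9]
tcp_rot: [-2.122, 1.57, 2.589]
ft_force: [-0.3, 0.0, 0.3]
opening: 0.649
```

step_arm:
  steps:
    - [0,0,0,0]
    - [0,0,0,0]
    - [0,0,0,0]
    - [0,0,0,0]
    - [0,0,0,0]
  jaw: 1

```text
t: 47.78
eef_pos: [450.7, -239.7, 36.5]
tcp_rot: [0.858, 1.57, -0.715]
ft_force: [-1.1, 0.7, 6.6]
opening: 0.384
```

step_arm:
  steps:
    - [-0.2,0,0,0]
    - [-0.5,0,0,0]
    - [-0.6,0,0,0]
    - [-0.6,0,0,0]

```text
t: 48.28
eef_pos: [450.4, -239.4, 132.5]
tcp_rot: [-1.903, 1.571, 2.807]
ft_force: [-0.0, -0.4, -0.4]
opening: 0.386
```

```bash
python3 - <<'E'
from h import *
st(); print(need([670,-34.5,130]))
E
```

```text
t 48.27 p [ 450.39 -239.4   132.45] yaw_y -0.15 tiltz [-0.  0. -1.] f [-0.01 -0.37 -0.39] m [-0.07 -0.11 -0.09] op 36.66 j [-0.62  0.44  1.93 -0.    0.78 -0.62]
[ 0.05  4.38 -4.11]
```

step_arm:
  steps:
    - [0,0.4,-0.4,0]
    - [0,0.8,-0.7,0]
    - [0,0.8,-0.8,0]
    - [0,0.8,-0.8,0]
    - [0,0.8,-0.7,0]
    - [0,0.5,-0.5,0]
    - [0,0.28,-0.21,0]
    - [0,0,0,0]
    - [0,0,0,0]

```text
t: 49.4
eef_pos: [669.2, -35.6, 131.2]
tcp_rot: [-1.363, 1.57, -2.938]
ft_force: [-0.1, -0.1, -2.2]
opening: 0.384
```

```bash
python3 - <<'E'
from h import *
st(); print(need([670,-34.5,42])); im=snap('wrist','w26.png')
E
```

```text
t 49.4 p [669.25 -35.61 131.16] yaw_y -0.2 tiltz [-0. -0. -1.] f [-0.07 -0.07 -2.22] m [-0.03 -0.06  0.02] op 36.47 j [-0.15  0.64  1.52 -0.    0.98 -0.15]
[ 1.78  0.02 -0.02]
```

View pics/w26.png

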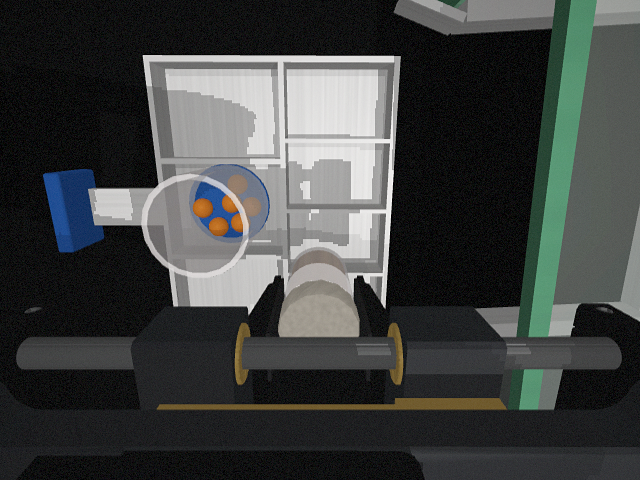

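step_arm:
  steps:
    - [0.5,0.02,-0.02,0]
    - [0.6,0,0,0]
    - [0.4,0,0,0]
    - [0.2,0,0,0]
    - [0.1,0,0,0]
    - [0,0,0,0]

```text
t: 50.2
eef_pos: [671.3, -33.7, 41.5]
tcp_rot: [1.266, 1.57, -0.308]
ft_force: [0.0, 0.2, -0.7]
opening: 0.381
```

```bash
python3 - <<'E'
from h import *
st()
E
```

```text
t 50.2 p [671.3  -33.69  41.49] yaw_y -0.15 tiltz [ 0. -0. -1.] f [ 0.02  0.18 -0.68] m [-0.04 -0.13  0.02] op 36.24 j [-0.15  0.75  1.58 -0.    0.81 -0.15]
```

step_arm:
  steps:
    - [0.03,0,0,0]
    - [0,0,0,0]

```text
t: 50.45
eef_pos: [671.5, -33.6, 40.6]
tcp_rot: [1.361, 1.569, -0.213]
ft_force: [-0.5, 0.6, 3.6]
opening: 0.383
```

step_arm:
  steps:
    - [0,0,0,0]
    - [0,0,0,0]
    - [0,0,0,0]
  jaw: 0.48

```text
t: 50.82
eef_pos: [671.1, -33.6, 39.5]
tcp_rot: [-1.118, 1.571, -2.691]
ft_force: [-0.0, -0.9, -0.9]
opening: 0.516
```

step_arm:
  steps:
    - [-0.6,0,0,0]
    - [-1,0,0,0]
    - [-0.4,-0.4,0.6,0]

```text
t: 51.2
eef_pos: [652.3, -62.7, 142.2]
tcp_rot: [1.405, 1.567, -0.166]
ft_force: [-0.1, 0.3, -0.5]
opening: 0.518
```

```bash
python3 - <<'E'
from h import *
st(); print(need([442.5,-371,140])); im=snap('top','t27.png'); h=hsv(im)
for a,c,b,m in blobs((h[...,1]<45)&(h[...,2]>190),60):
    if b[0]>360 and b[0]<440 and b[1]>200: print(a,c,b,onz(cam('top'),c,70))
E
```

```text
t 51.2 p [652.33 -62.66 142.21] yaw_y -0.01 tiltz [ 0. -0. -1.] f [-0.15  0.26 -0.54] m [-0.03 -0.12 -0.02] op 49.23 j [-0.2   0.61  1.56  0.    0.97 -0.2 ]
[ 0.03 -4.2   6.17]
116 [424.7 289.3] [419 284  13  12] [ 442.2  -370.67   70.  ]
```

View pics/t27.png

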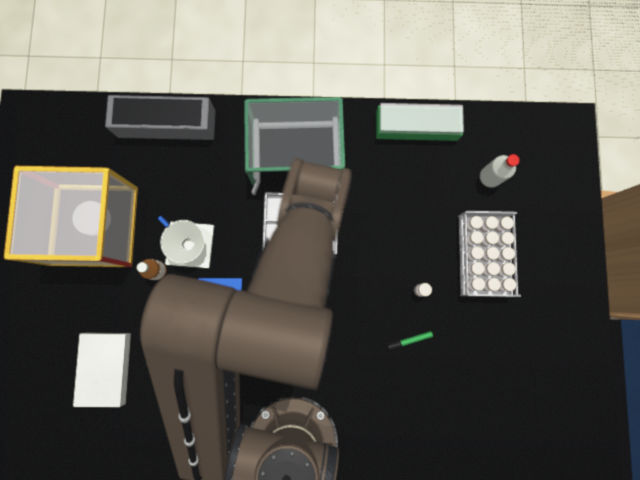

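step_arm:
  steps:
    - [0,-0.5,0.8,0]
    - [0,-0.6,0.9,0]
    - [0,-0.7,1,0]
    - [0,-0.7,1,0]
    - [0,-0.7,1,0]
    - [0,-0.6,0.9,0]
    - [0.1,-0.4,0.57,0]
    - [0,0,0,0]
    - [0,0,0,0]
  jaw: 0.35

```text
t: 52.38
eef_pos: [440.4, -371.1, 134.5]
tcp_rot: [-2.789, 1.571, 1.92]
ft_force: [0.1, 0.3, -0.1]
opening: 0.651
```

```bash
python3 - <<'E'
from h import *
st(); print(need([442.5,-371,35])); im=snap('wrist','w28.png'); C=cam('wrist'); print(proj(C,(442.5,-371,70)))
E
```

```text
t 52.38 p [ 440.43 -371.09  134.54] yaw_y -0.16 tiltz [-0.  0. -1.] f [ 0.09  0.27 -0.05] m [-0.05 -0.13  0.01] op 61.87 j [-0.81  0.52  1.77  0.    0.86 -0.81]
[ 1.99  0.04 -0.  ]
[318.78 258.06]
```

View pics/w28.png

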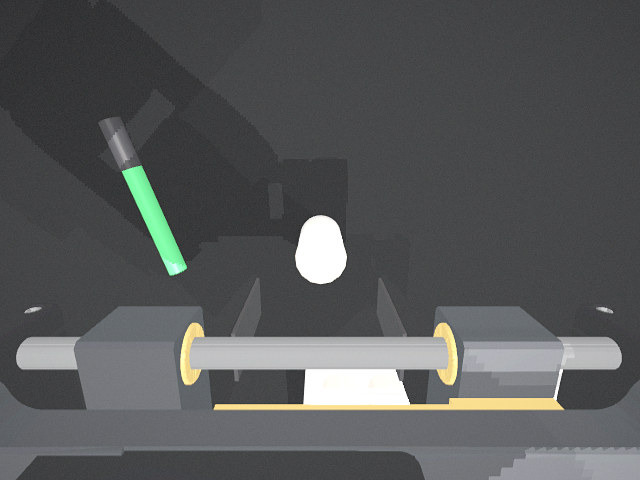

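The vial is at (321,257) and the prediction was (319,258), so it's aligned.

step_arm:
  steps:
    - [0.7,0.04,0,0]
    - [0.7,0,0,0]
    - [0.4,0,0,0]
    - [0.18,0,0,0]
    - [0,0,0,0]

```text
t: 53.05
eef_pos: [442.7, -371.0, 35.6]
tcp_rot: [-2.285, 1.571, 2.426]
ft_force: [-0.8, -1.2, -0.0]
opening: 0.652
```

step_arm:
  steps:
    - [0,0,0,0]
    - [0,0,0,0]
    - [0,0,0,0]
    - [0,0,0,0]
    - [0,0,0,0]
  jaw: 1

```text
t: 53.68
eef_pos: [442.4, -371.7, 36.1]
tcp_rot: [0.662, 1.57, -0.911]
ft_force: [-0.8, 0.1, 5.8]
opening: 0.38
```

step_arm:
  steps:
    - [-0.2,0,0,0]
    - [-0.5,0,0,0]
    - [-0.6,0,0,0]
    - [-0.8,0,0,0]

```text
t: 54.18
eef_pos: [441.9, -371.2, 141.5]
tcp_rot: [-2.349, 1.569, 2.361]
ft_force: [1.4, 0.3, -0.3]
opening: 0.378
```

```bash
python3 - <<'E'
from h import *
st(); print(need([670,17.8,140]))
E
```

```text
t 54.17 p [ 441.86 -371.15  141.48] yaw_y -0.15 tiltz [-0.  0. -1.] f [ 1.44  0.34 -0.29] m [-0.01 -0.14 -0.  ] op 35.9 j [-0.81  0.51  1.76 -0.    0.88 -0.81]
[ 0.03  4.54 -7.79]
```

step_arm:
  steps:
    - [0,0.3,-0.5,0]
    - [0,0.5,-0.9,0]
    - [0,0.6,-1,0]
    - [0,0.6,-1,0]
    - [0,0.6,-1,0]
    - [0,0.6,-1,0]
    - [0,0.6,-1,0]
    - [0,0.4,-0.8,0]
    - [0,0.25,-0.4,0]
    - [0,0.09,-0.19,0]
    - [0,0,0,0]
    - [0,0,0,0]

```text
t: 55.68
eef_pos: [669.8, 16.1, 140.7]
tcp_rot: [-0.752, 1.57, -2.326]
ft_force: [0.6, -0.6, -1.3]
opening: 0.38
```

```bash
python3 - <<'E'
from h import *
st(); print(need([670,17.8,42])); im=snap('wrist','w29.png'); snap('scene','s29.png')
im=cv2.imread('pics/s29.png'); cv2.imwrite('pics/s29c.png',cv2.resize(im[200:360,230:430],None,fx=4,fy=3.7,interpolation=cv2.INTER_CUBIC))
E
```

```text
t 55.67 p [669.84  16.15 140.72] yaw_y -0.22 tiltz [-0. -0. -1.] f [ 0.56 -0.58 -1.26] m [-0.   -0.09 -0.01] op 36.07 j [-0.07  0.63  1.52 -0.    1.   -0.07]
[ 1.97  0.   -0.03]
```

View pics/w29.png

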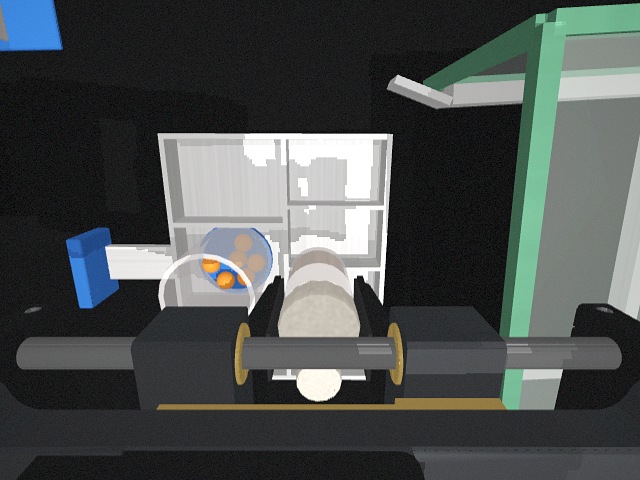

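View pics/s29c.png

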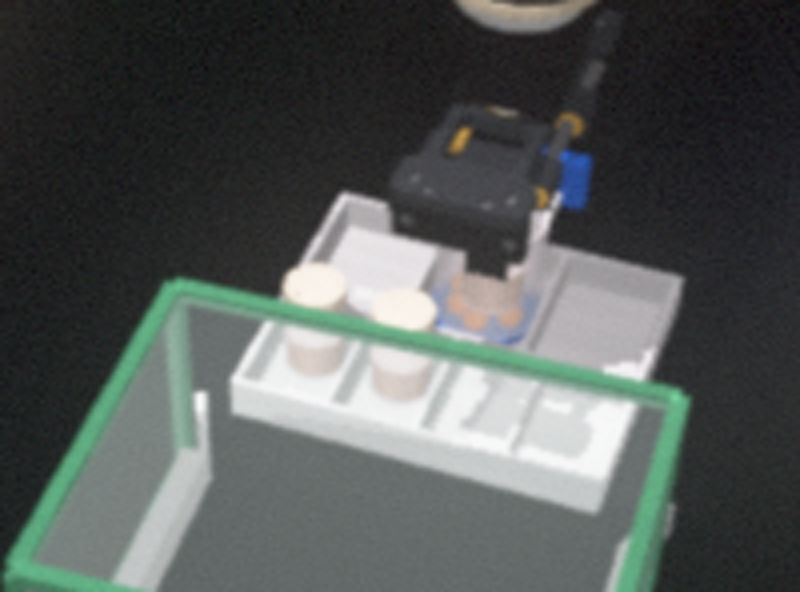

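step_arm:
  steps:
    - [0.5,0,-0.02,0]
    - [0.7,0,-0.01,0]
    - [0.5,0,0,0]
    - [0.2,0,0,0]
    - [0.08,0,0,0]
    - [0.02,0,0,0]
    - [0,0,0,0]

```text
t: 56.65
eef_pos: [670.6, 18.9, 41.4]
tcp_rot: [1.445, 1.57, -0.128]
ft_force: [0.5, -0.4, -1.9]
opening: 0.383
```

step_arm:
  steps:
    - [0.02,0,0,0]
    - [0,0,0,0]

```text
t: 56.9
eef_pos: [670.5, 18.9, 40.1]
tcp_rot: [1.403, 1.57, -0.17]
ft_force: [-0.4, 0.5, 2.3]
opening: 0.381
```

step_arm:
  steps:
    - [0,0,0,0]
    - [0,0,0,0]
    - [0,0,0,0]
  jaw: 0.48

```text
t: 57.28
eef_pos: [670.2, 18.9, 39.6]
tcp_rot: [-0.147, 1.571, -1.72]
ft_force: [0.1, 0.8, 1.0]
opening: 0.52
```

step_arm:
  steps:
    - [-0.6,0,0,0]
    - [-1,0,0,0]
    - [-0.6,-0.3,0,0]
    - [0,-0.8,0.1,0]
    - [0,-1,0.1,0]
    - [0,-1,0.1,0]
    - [0,-0.6,0.1,0]
    - [0,-0.2,0.1,0]

```text
t: 58.28
eef_pos: [474.1, -5.7, 150.0]
tcp_rot: [1.166, 1.571, -0.408]
ft_force: [1.1, 0.1, 0.4]
opening: 0.519
```

step_arm:
  steps:
    - [0,0,0,-0.6]
    - [0,0,0,-1]
    - [0,0,0,-1]
    - [0,0,0,-1]
    - [0,0,0,-1]
    - [0,0,0,-1]
    - [0,0,0,-1]
    - [0,0,0,-1]
    - [0,0,0,-1]
    - [0,0,0,-1]
    - [0,0,0,-1]
    - [0,0,0,-0.6]
    - [0,0,0,0]
  jaw: 0.1

```text
t: 59.9
eef_pos: [476.0, -5.8, 149.6]
tcp_rot: [-0.309, 1.57, -0.319]
ft_force: [0.8, 0.5, 0.5]
opening: 0.899
```

```bash
python3 - <<'E'
from h import *
st(); im=snap('top','t30.png'); snap('scene','s30.png');snap('wrist','w30.png')
im=cv2.imread('pics/s30.png'); cv2.imwrite('pics/s30c.png',cv2.resize(im[200:440,220:430],None,fx=2.5,fy=2.5,interpolation=cv2.INTER_CUBIC))
im=cv2.imread('pics/t30.png'); cv2.imwrite('pics/t30c.png',cv2.resize(im[90:290,230:370],None,fx=3,fy=3,interpolation=cv2.INTER_CUBIC))
E
```

```text
t 59.9 p [475.99  -5.77 149.58] yaw_y 89.42 tiltz [ 0. -0. -1.] f [0.8  0.45 0.49] m [ 0.12 -0.1  -0.  ] op 85.43 j [-0.15  0.37  1.99 -0.    0.78 -1.71]
```

View pics/s30c.png

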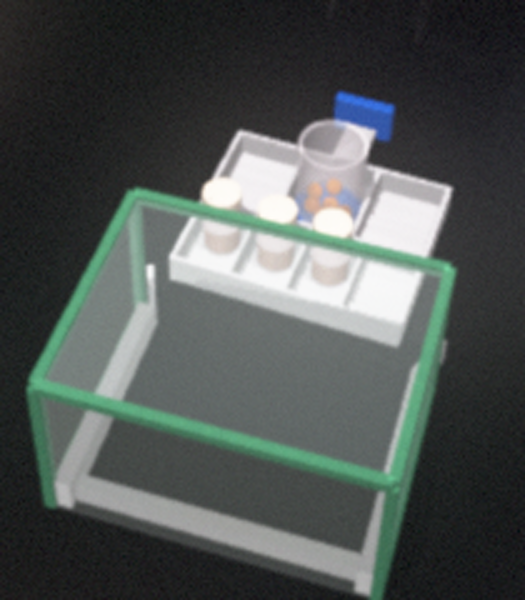

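View pics/t30c.png

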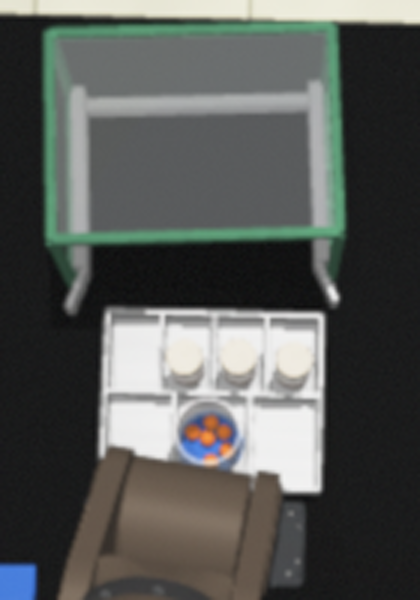

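View pics/w30.png

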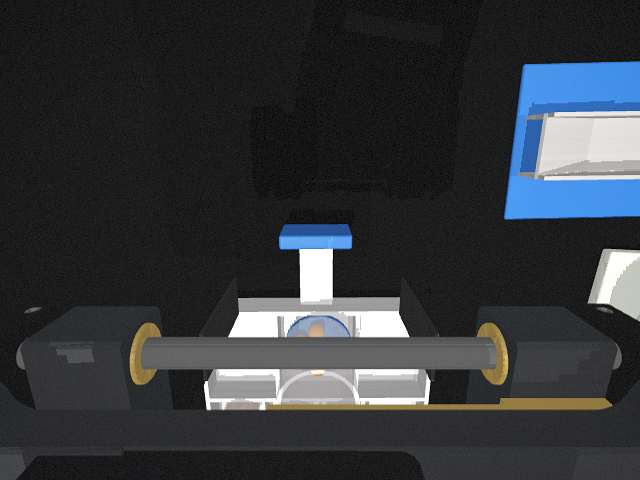

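```bash
python3 - <<'E'
from h import *
C=cam('wrist'); S=cam('scene'); T=cam('top')
for u in [(280,237),(351,237),(280,248.5),(351,248.5)]: print(onz(C,u,46))
f=lambda x,y:(230+x/3-.33,90+y/3-.33)
p=[onz(T,f(*q),32)[:2] for q in [(104,311),(325,315),(322,492),(100,455)]]; print(p)
print('tray yaw', np.degrees(np.arctan2(*(p[0]-p[1])[[1,0]]))-90,np.degrees(np.arctan2(*(p[1]-p[2])[[1,0]])))
q=[onz(T,f(*q),155)[:2] for q in [(48,240),(344,233),(45,30),(335,27)]]; print(q,np.degrees(np.arctan2(*(q[0]-q[1])[[1,0]]))-90)
# scene: box corners at top
g=lambda x,y:(220+x/2.5-.4,200+y/2.5-.4)
q=[onz(S,g(*w),155)[:2] for w in [(450,268),(137,194),(395,482),(36,382)]]; print(q,np.degrees(np.arctan2(*(q[0]-q[1])[[1,0]]))-90,np.degrees(np.arctan2(*(q[2]-q[3])[[1,0]]))-90,[np.degrees(np.arctan2(*(q[i+2]-q[i])[[1,0]])) for i in (0,1)])
E
```

```text
[472.28 -36.34  46.  ]
[472.87  20.78  46.  ]
[481.95 -36.74  46.  ]
[482.54  20.93  46.  ]
[array([723.82, 102.83]), array([ 724.34, -120.06]), array([ 544.51, -119.29]), array([577.34, 101.7 ])]
tray yaw 0.1335815814544361 -0.2455457277096283
[array([760.03, 142.21]), array([ 772.69, -131.09]), array([964.36, 153.3 ]), array([ 974.09, -120.48])] 2.652271084410984
[array([755.22, 137.25]), array([ 769.88, -126.31]), array([955.73, 148.42]), array([ 968.21, -118.88])] 3.1836757140761165 2.6739845666222237 [np.float64(3.189537406613877), np.float64(2.1438540774774713)]
```

step_arm:
  steps:
    - [0.8,-0.04,0.02,-0.07]
    - [0.8,0,0,0]
    - [0.7,0,0,0]
    - [0.35,0,0,0]
    - [0,0,0,0]

```text
t: 60.68
eef_pos: [475.8, -7.6, 16.1]
tcp_rot: [3.016, 1.569, 3.015]
ft_force: [-1.4, 0.5, 0.8]
opening: 0.899
```

step_arm:
  steps:
    - [0,0,0,0]
    - [0,0,0,0]
    - [0,0,0,0]
    - [0,0,0,0]
    - [0,0,0,0]
    - [0,0,0,0]
  jaw: 1

```text
t: 61.42
eef_pos: [476.5, -7.7, 17.8]
tcp_rot: [-0.229, 1.57, -0.229]
ft_force: [-0.5, -0.7, 6.9]
opening: 0.63
```

```bash
python3 - <<'E'
from h import *
st()
E
```

```text
t 61.42 p [476.47  -7.7   17.76] yaw_y 90.0 tiltz [ 0. -0. -1.] f [-0.46 -0.75  6.88] m [-0.16  0.   -0.13] op 59.87 j [-0.15  0.61  2.09 -0.    0.44 -1.73]
```

step_arm:
  steps:
    - [0,0,0,-0.08]
    - [0,0,0,-0.1]
    - [0,0,0,-0.1]
    - [0,0,0,-0.07]
    - [0,0,0,0]
    - [0,0,0.05,0]
    - [0,0,0.1,0]
    - [0,0,0.15,0]
    - [0,0,0.15,0]
    - [0,0,0.1,0]
    - [0,0,0.05,0]
    - [0,0,0,0]

```text
t: 62.92
eef_pos: [502.7, -5.7, 17.5]
tcp_rot: [2.987, 1.564, 3.036]
ft_force: [-15.8, -0.6, 16.5]
opening: 0.629
```

```bash
python3 - <<'E'
from h import *
st(); snap('top','t31.png'); snap('scene','s31.png')
im=cv2.imread('pics/s31.png'); cv2.imwrite('pics/s31c.png',cv2.resize(im[200:440,220:430],None,fx=2.5,fy=2.5,interpolation=cv2.INTER_CUBIC))
im=cv2.imread('pics/t31.png'); cv2.imwrite('pics/t31c.png',cv2.resize(im[90:290,230:370],None,fx=3,fy=3,interpolation=cv2.INTER_CUBIC))
E
```

```text
t 62.92 p [502.75  -5.71  17.54] yaw_y 92.82 tiltz [-0.01  0.   -1.  ] f [-15.77  -0.57  16.54] m [ 0.14  2.4  -0.04] op 59.77 j [-0.14  0.63  2.02 -0.    0.5  -1.76]
```

View pics/s31c.png

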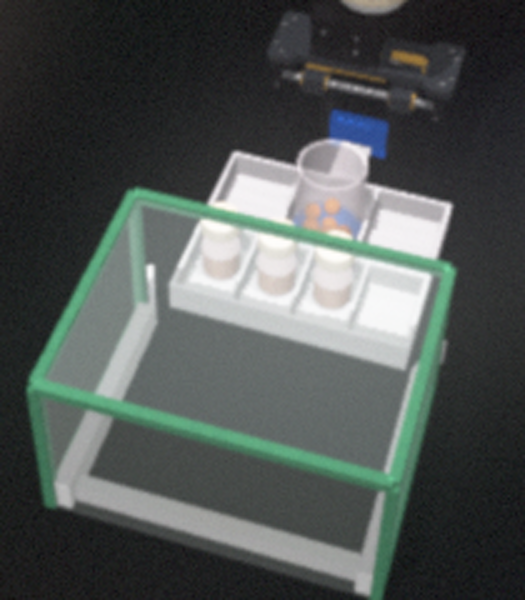

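View pics/t31c.png

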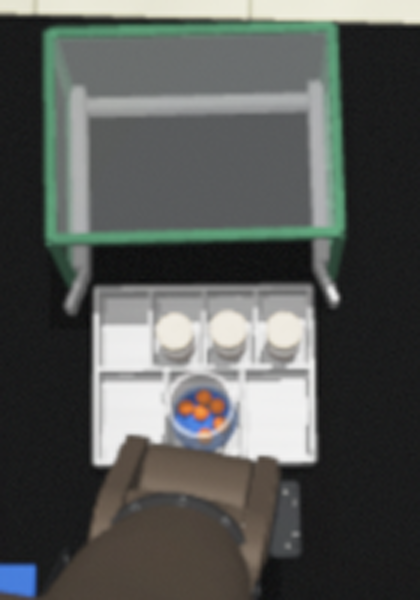

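```bash
python3 - <<'E'
from h import *
T=cam('top'); W=cam('wrist')
f=lambda x,y:(230+x/3-.33,90+y/3-.33)
p=[onz(T,f(*q),32)[:2] for q in [(94,286),(315,288),(316,464),(92,464)]]; print(p,np.mean(p,0))
for a,b,o in [(0,1,90),(3,2,90),(1,2,0),(0,3,0)]: print(np.degrees(np.arctan2(*(p[a]-p[b])[[1,0]]))-o)
im=snap('wrist','w31.png')
E
```

```text
[array([749.48, 113.81]), array([ 752.14, -109.58]), array([ 572.4 , -112.96]), array([568.18, 109.31])] [660.55   0.14]
0.6822641547268802
1.0886051021985992
1.0787218935663447
1.4233980846993235
```

View pics/w31.png

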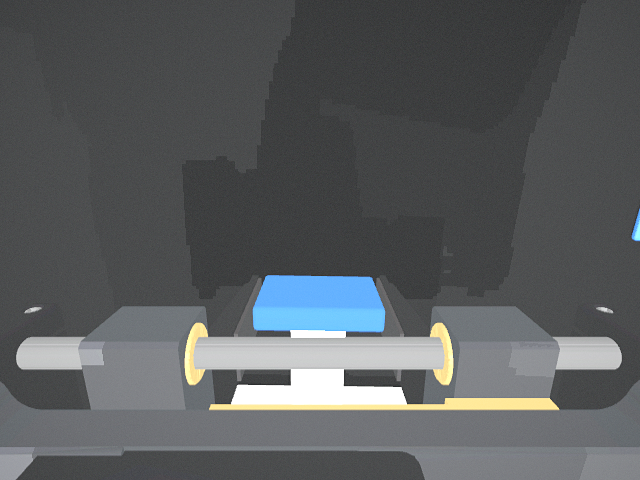

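step_arm:
  steps:
    - [-0.05,0,0,-0.08]
    - [0,0,0,0]
    - [0,0,0,0]

```text
t: 63.45
eef_pos: [505.6, -6.1, 19.3]
tcp_rot: [3.009, 1.569, 3.069]
ft_force: [-2.2, -0.8, -5.4]
opening: 0.625
```

step_arm:
  steps:
    - [0,0,0.05,0]
    - [0,0,0.1,0]
    - [0,0,0.15,0]
    - [0,0,0.2,0]
    - [0,0,0.2,0]
    - [0,0,0.15,0]
    - [0,0,0.1,0]
    - [0,0,0.05,0]
    - [0,0,0,0]

```text
t: 64.58
eef_pos: [556.4, -3.1, 19.7]
tcp_rot: [-0.223, 1.57, -0.163]
ft_force: [0.7, 1.2, -6.0]
opening: 0.628
```

```bash
python3 - <<'E'
from h import *
st(); snap('top','t32.png'); 
im=cv2.imread('pics/t32.png'); cv2.imwrite('pics/t32c.png',cv2.resize(im[90:290,230:370],None,fx=3,fy=3,interpolation=cv2.INTER_CUBIC))
E
```

```text
t 64.58 p [556.44  -3.12  19.68] yaw_y 93.45 tiltz [ 0. -0. -1.] f [ 0.69  1.2  -6.01] m [0.57 0.11 0.06] op 59.68 j [-0.12  0.67  1.89 -0.    0.58 -1.76]
```

View pics/t32c.png

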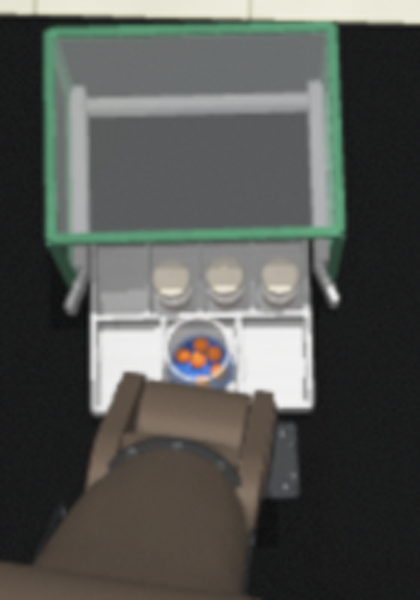

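```bash
python3 - <<'E'
from h import *
T=cam('top')
f=lambda x,y:(230+x/3-.33,90+y/3-.33)
p=[onz(T,f(*q),32)[:2] for q in [(90,318),(312,317),(314,409),(90,412)]]; print(p)
for a,b,o in [(3,2,90),(1,2,0),(0,3,0)]: print(np.degrees(np.arctan2(*(p[a]-p[b])[[1,0]]))-o)
c=(p[2]+p[3])/2; print('rear mid',c,'axis y there',5.5+.048*(c[0]-765))
E
```

```text
[array([716.31, 116.65]), array([ 722.  , -106.95]), array([ 627.83, -110.23]), array([620.4 , 113.18])]
1.9050824905929318
1.9962208180167276
2.0719733316623787
rear mid [624.12   1.47] axis y there -1.2622740956431482
```

step_arm:
  steps:
    - [0.03,0,0,0.04]
    - [0,0,0,0]

```text
t: 64.88
eef_pos: [556.2, -3.0, 18.2]
tcp_rot: [-0.446, 1.57, -0.39]
ft_force: [-0.6, 2.1, -4.3]
opening: 0.628
```

step_arm:
  steps:
    - [0.01,0,0.05,0]
    - [0,-0.01,0.1,0]
    - [0,-0.01,0.15,0]
    - [0,-0.01,0.2,0]
    - [0,0,0.2,0]
    - [0,0,0.2,0]
    - [0,0,0.2,0]
    - [0,0,0.15,0]
    - [0,0,0.1,0]
    - [0,0,0.05,0]
    - [0,0,0,0]

```text
t: 66.25
eef_pos: [626.3, -0.9, 17.7]
tcp_rot: [-0.155, 1.57, -0.101]
ft_force: [-2.6, -0.1, -1.2]
opening: 0.633
```

```bash
python3 - <<'E'
from h import *
st(); snap('top','t33.png'); snap('scene','s33.png') 
im=cv2.imread('pics/t33.png'); cv2.imwrite('pics/t33c.png',cv2.resize(im[90:290,230:370],None,fx=3,fy=3,interpolation=cv2.INTER_CUBIC))
im=cv2.imread('pics/s33.png'); cv2.imwrite('pics/s33c.png',cv2.resize(im[200:440,220:430],None,fx=2.5,fy=2.5,interpolation=cv2.INTER_CUBIC))
E
```

```text
t 66.25 p [626.31  -0.85  17.67] yaw_y 93.11 tiltz [ 0. -0. -1.] f [-2.61 -0.11 -1.16] m [0.36 0.35 0.07] op 60.14 j [-0.11  0.73  1.71  0.    0.69 -1.73]
```

View pics/t33c.png

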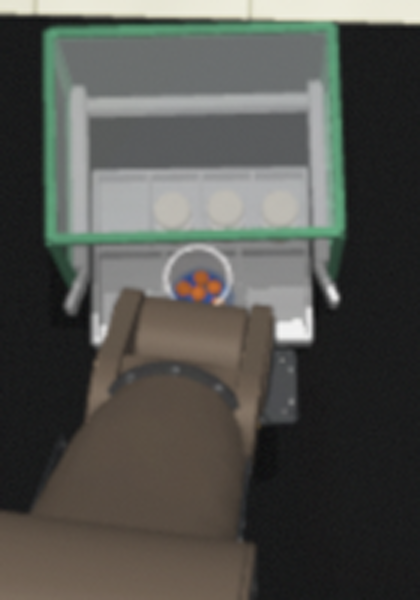

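View pics/s33c.png

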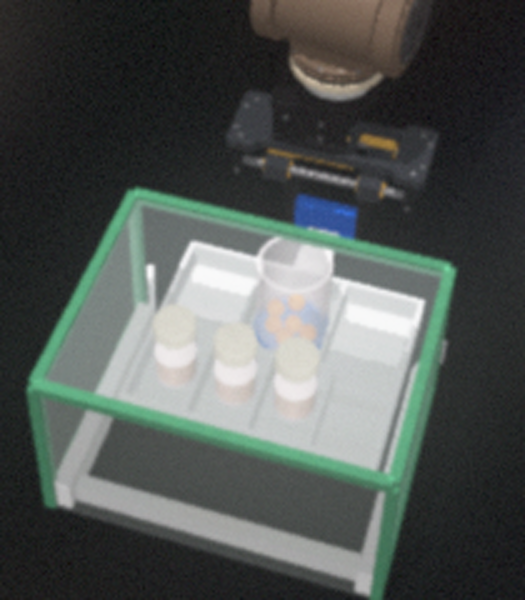

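step_arm:
  steps:
    - [0,0,0.05,0]
    - [0,0,0.1,0]
    - [0,0,0.15,0]
    - [0,0,0.2,0]
    - [0,0,0.2,0]
    - [0,0,0.2,0]
    - [0,0,0.15,0]
    - [0,0,0.1,0]
    - [0,0,0.05,0]
    - [0,0,0.05,0]
    - [0,0,0,0]

```text
t: 67.72
eef_pos: [688.4, 2.6, 17.7]
tcp_rot: [-2.811, 1.571, -2.756]
ft_force: [-4.9, 1.0, -0.6]
opening: 0.631
```

step_arm:
  steps:
    - [0,0,0.04,0]
    - [0,0,0.04,0]
    - [0,0,0,0]

```text
t: 68.1
eef_pos: [692.3, 2.8, 17.7]
tcp_rot: [-2.952, 1.57, -2.898]
ft_force: [-4.9, -0.3, -0.1]
opening: 0.63
```

step_arm:
  steps:
    - [0,0,0.04,0]
    - [0,0,0.04,0]
    - [0,0,0,0]

```text
t: 68.47
eef_pos: [695.9, 3.0, 17.6]
tcp_rot: [-3.122, 1.569, -3.067]
ft_force: [-7.6, -0.1, 1.4]
opening: 0.629
```

step_arm:
  steps:
    - [0,0,0.03,0]
    - [0,0,0.03,0]
    - [0,0,0,0]

```text
t: 68.85
eef_pos: [696.4, 3.0, 17.5]
tcp_rot: [3.096, 1.564, -3.132]
ft_force: [-19.7, -2.4, 9.1]
opening: 0.629
```

```bash
python3 - <<'E'
from h import *
st(); snap('top','t34.png'); snap('scene','s34.png') 
im=cv2.imread('pics/t34.png'); cv2.imwrite('pics/t34c.png',cv2.resize(im[90:240,230:370],None,fx=4,fy=4,interpolation=cv2.INTER_CUBIC))
im=cv2.imread('pics/s34.png'); cv2.imwrite('pics/s34c.png',cv2.resize(im[240:440,220:430],None,fx=3,fy=3,interpolation=cv2.INTER_CUBIC))
E
```

```text
t 68.85 p [696.38   3.    17.55] yaw_y 93.12 tiltz [-0.01 -0.   -1.  ] f [-19.7   -2.39   9.08] m [-0.33  3.14 -0.22] op 59.73 j [-0.09  0.81  1.51 -0.    0.83 -1.71]
```

View pics/t34c.png

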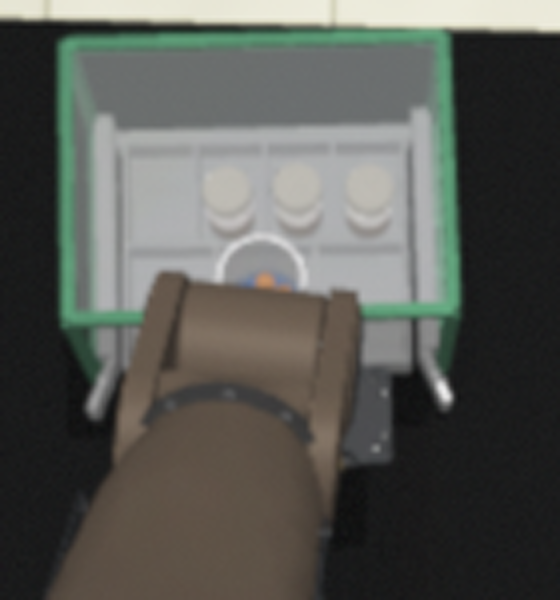

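View pics/s34c.png

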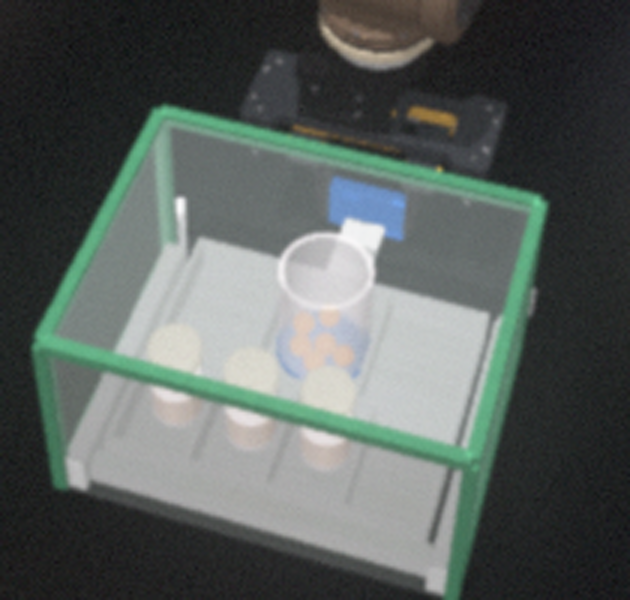

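step_arm:
  steps:
    - [0,0,-0.04,0]
    - [0,0,0,0]

```text
t: 69.2
eef_pos: [696.4, 2.9, 17.6]
tcp_rot: [3.121, 1.569, -3.107]
ft_force: [-8.9, -1.3, 1.5]
opening: 0.625
```

step_arm:
  steps:
    - [0,0,0,0]
    - [0,0,0,0]
    - [0,0,0,0]
    - [0,0,0,0]
  jaw: 0.1

```text
t: 69.7
eef_pos: [697.7, 3.1, 17.7]
tcp_rot: [-0.3, 1.57, -0.245]
ft_force: [0.7, 0.0, -0.5]
opening: 0.896
```

step_arm:
  steps:
    - [-0.5,0,0,0]
    - [-1,0,0,0]
    - [-1,0,-0.5,0]
    - [-1,0,-1,0]
    - [0,0,-1,0]
    - [0,0,-1,0]
    - [0,0,-1,0]

```text
t: 70.58
eef_pos: [477.0, -8.8, 187.1]
tcp_rot: [-0.328, 1.57, -0.273]
ft_force: [0.6, 0.1, 0.1]
opening: 0.896
```

```bash
python3 - <<'E'
from h import *
st(); snap('top','t35.png'); snap('scene','s35.png') 
im=cv2.imread('pics/t35.png'); cv2.imwrite('pics/t35c.png',cv2.resize(im[90:240,230:370],None,fx=4,fy=4,interpolation=cv2.INTER_CUBIC))
im=cv2.imread('pics/s35.png'); cv2.imwrite('pics/s35c.png',cv2.resize(im[240:440,220:430],None,fx=3,fy=3,interpolation=cv2.INTER_CUBIC))
E
```

```text
t 70.58 p [476.98  -8.85 187.06] yaw_y 93.14 tiltz [ 0. -0. -1.] f [0.63 0.09 0.13] m [ 0.13 -0.14  0.08] op 85.14 j [-0.16  0.32  1.94 -0.    0.88 -1.78]
```

View pics/t35c.png

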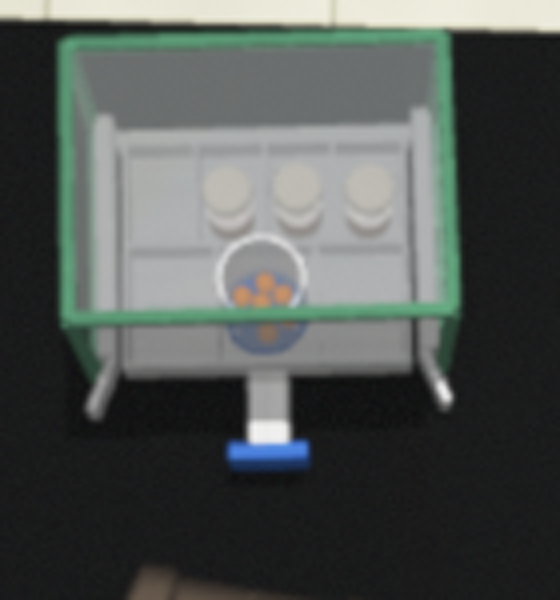

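View pics/s35.png

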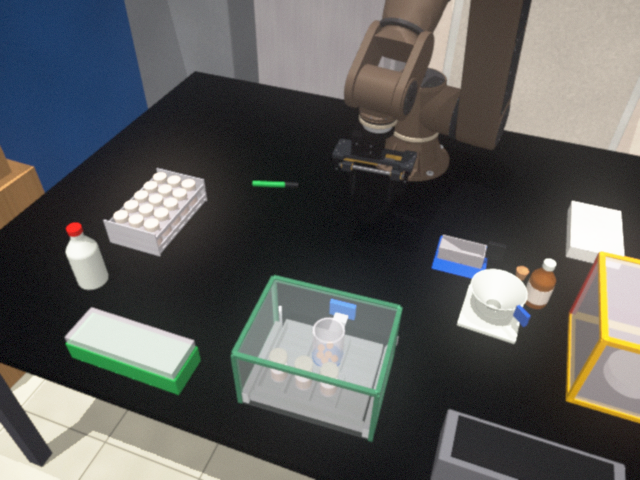

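```bash
python3 - <<'E'
from h import *
T=cam('top')
f=lambda x,y:(230+x/4-.4,90+y/4-.4)
a,b=[onz(T,f(*q),32)[:2] for q in [(122,376),(412,370)]]; print('rear edge',a,b,(a+b)/2,'yaw',np.degrees(np.arctan2(*(a-b)[[1,0]]))-90)
l,r=[onz(T,f(*q),46)[:2] for q in [(228,447),(309,445)]]; print('handle',l,r,(l+r)/2)
a,b=[onz(T,f(*q),20)[:2] for q in [(118,150),(410,140)]]; print('stop front edge',a,b,np.degrees(np.arctan2(*(a-b)[[1,0]]))-90)
im=cv2.imread('pics/t35.png'); cv2.imwrite('pics/t35d.png',cv2.resize(im[200:340,120:260],None,fx=4,fy=4,interpolation=cv2.INTER_CUBIC))
E
```

```text
rear edge [753.79 116.7 ] [ 763.15 -103.13] [758.47   6.78] yaw 2.4400142990264158
handle [697.3   33.97] [700.08 -26.45] [698.69   3.76]
stop front edge [937.59 127.86] [951.1 -99.4] 3.4022658325965978
```

View pics/t35d.png

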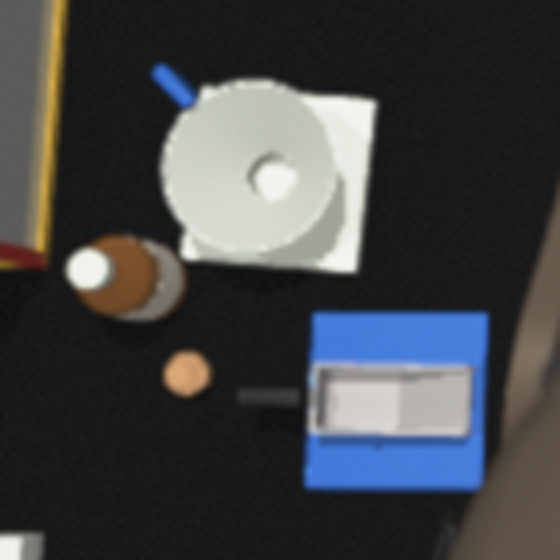

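```bash
python3 - <<'E'
from h import *
print(job_done()); print(state()['t'])
E
```

```text
the job is handed in; nothing more can be done
None
the job is handed in; nothing more can be done
```

The job is done in the order asked and handed in at about 71 s of the 208 s limit.

- **Balls:** I poured all six through the funnel into the jar. The moves allow no tool tilt, so I tipped the scoop in the grip by catching its lip under the dry box roof edge. I then rocked the balls out over the funnel. The pictures show six balls in the jar.
- **Scoop:** it lies level on the blue mat, within about 2 mm of the middle.
- **Funnel:** it stands upright on the white pad, about 4 mm from the middle.
- **Vials:** all three loose vials stand in the tray bays. One had been knocked aside during the run, so I found it again before picking it up.
- **Tray:** it went in last and stopped against the back stop. The push force rose to about 20 N there. The handle is about 68 mm outside the mouth, against 70 mm nominal. Jar and vials were still standing in the last pictures.
- **Bottle and cork:** neither was touched.

My checks disagreed in one place. The pictures put the tray's yaw at 2.4° and the back stop's at 3.4°, while the box's front edge read 2.7–3.2°. That is within my pixel-reading error, so I took the tray as straight.

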